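# Charge the deburring tumbler from a lidded scoop tin

### The job

Pick up the blue tin of steel balls by pinching its two upright fins together, so that your fingers hold the loose yellow lid shut, and carry it like that to the screw stand; set it down gently on the middle of the stand's plate and let go. Then slide the lid all the way back, take the tin again another way, tip all four balls out of its open mouth into the orange tumbler bowl, and stand the tin upright on the stand again and let go of it. Do not disturb the other things on the bench.

Things in the scene. Friction and masses are not known exactly. Their poses are not given: they have to be found in the camera images.
- tin: Blue sheet-metal scoop tin, 104 mm long (its x), 54 mm wide (its y), side walls 54 mm high; about 0.26 kg, plus a 0.05 kg lid and four balls (0.13 kg). Origin: centre of its underside; x runs along the tin from the mouth (-x end) to the back (+x end), z up.
- tin_mid (a point): Centre of the tin's body, 27 mm above its underside; axes as the tin. The plain side walls (54 mm apart over the outside, free up to 54 mm above the underside; fins and bridge stand above, up to 84 mm) can be gripped across y; loaded, the tin balances at about x = +10 mm.
- tin_lip (a point): Middle of the front lip of the mouth (tin x = -52 mm, 38 mm above the underside); axes as the tin. A ramp rises at 39 degrees from the floor inside (x = -8 mm) to this lip, so the balls roll out over it only when the mouth end is tipped down by clearly more than 40 degrees (55 to 60 is good), with the lid open.
- tin_fin (a point): Middle of the fixed blue fin, 70 mm above the tin's underside; axes as the tin. A plate across the tin on a bridge over the lid: x = -10 to -2 mm, 28 mm wide (y), from 58 up to 84 mm. Pinched together along x (lid shut), the two fins measure 34 mm over their outside faces, from tin x = -10 to +24 mm.
- lid_fin (a point): Middle of the upright yellow fin on the sliding lid, 70 mm above the tin's underside, at tin x = 20 mm + joint value; axes as the tin. Fin 8 mm thick along x, 28 mm wide (y), from the lid's top (53.5 mm above the tin's underside) up to 84 mm.
- lid (a joint): Slide of the flat yellow lid in m: 0 = shut, grows as it slides back (tin +x), stop at 0.050 = fully open, the tin's front half is then uncovered. A weak spring (under 1 N) pushes it open against about 0.5 N of friction: left alone it does not stay shut but creeps to about 0.02; pulled fully open it stays there, also when tipped.
- stand: Screw stand: 130 mm square grey foot with a column and a level 140 mm square steel plate with a black rubber top, all centred on the foot. Origin: underside of the foot, on the bench. The height of the plate's top is NOT given here: it is fixed during a run and lies anywhere from 50 to 85 mm above the bench; find it by touch (or sight).
- tumbler: Orange round tumbler bowl on a square dark foot (190 mm), fixed to the bench. Origin: centre of the underside. Bowl axis vertical through the origin, outer radius 103 mm, inner radius at the rim 98 mm, floor 50 mm and rim 114 mm above the bench, with a small cone (92 mm high above the bench, 26 mm radius at its foot) in the middle.
- bowl_rim (a point): Centre of the bowl's mouth, level with the rim, 114 mm above the bench.
- ball0_center (a point): One of the four steel balls, 20 mm diameter, 33 g; the point is its centre. They start in the tin.
- ball1_center (a point): One of the four steel balls, 20 mm diameter, 33 g; the point is its centre. They start in the tin.
- ball2_center (a point): One of the four steel balls, 20 mm diameter, 33 g; the point is its centre. They start in the tin.
- ball3_center (a point): One of the four steel balls, 20 mm diameter, 33 g; the point is its centre. They start in the tin.
- tube_offcut: Square steel tube offcut 200 x 40 x 40 mm lying along its x; bystander.
- wrench: Spanner, 180 mm, lying along its x; bystander, near the robot.
- square: Aluminium set square, about 120 mm, lying flat; bystander.
- spray_can: Small red can, 60 mm diameter, 100 mm high, upright; bystander.
- grind_disc: Black grinding disc, 116 mm diameter, lying flat; bystander.
- cup_brush: Brass wire cup brush, 74 mm diameter, 58 mm high; bystander.
There are look-alikes about, which are no part of the job. Leave any turquoise look-alike of the tin alone. There is more than one size of the stand; the one meant has the size given above.

How it is judged:
By the outcome, as a careful person would: the job done as asked, in the order asked, and still so for the second after the job is handed in, with the robot touching nothing.
It also fails if it takes over 72 s, if anything falls off the work surface, if the arm or the gripper's body presses on something with over 40 N, if the wrist force passes 120 N, or if a joint passes its speed limit or range.

### The arm

A 6-joint arm with a two-finger parallel gripper is mounted at the origin on the work surface. World frame = base frame: x ahead of the robot, y to its left, z up, the work surface at z = 0. Lengths are in m, angles in degrees, forces in N, time in s.
With the tool pointing down it reaches from about 0.4 to 0.825 m from the base axis. Payload 7 kg.
Tool frame: the origin (TCP) lies at the centre of the arm's flange, where the gripper is bolted on; the fingertips stand 178 mm ahead of it and the grasp point (between the pads) lies ahead of it (ctrl.grip_depth is the z of the grasp point in the tool frame, in m); z points along the fingers, x is the direction in which the jaws open and shut, and the axes are right-handed (so a half turn about z gives the same grasp; the last joint's range is limited). The gripper opens to 88 mm and grips with 3 to 60 N. Pads are 19 mm wide; open, the fingers measure 130 mm over their backs; the gripper's body (78 mm by 193 mm) begins 47 mm behind the grasp point.
Start: joints at [90.705, 20.546, 0.682, 0, -70.136, -16.507], TCP at [0.184, 0.649, 0.405] pointing down, gripper open.
Joint ranges: [-176.03, 176.03], [-82.01, 121.73], [-58.28, 71.71], [-173.87, 95.51], [-174.79, -0.11], [-173.66, 173.66]. Speed limits (degrees/s): [136.94, 136.94, 172.46, 180, 180, 180].

### API

Orientations are given as [roll, pitch, yaw] about the fixed x, y, z axes, in that order (R = Rz(yaw) Ry(pitch) Rx(roll)).
In Python, from plant import ctrl gives the robot as it stands.
- The arm moves only by the tool carry_out, never from a script. Its arguments are lists of equal length, an entry for each row: "linear": the shift along the tool's x, y, z in cm, a list of three; "twist": the turn about the tool's z in degrees. In form: {"linear": [[tx, ty, tz], ...], "twist": [twist, ...]}. A call has 1 to 12 rows; each row is the pose to reach, as a shift and turn from the pose measured when the call began, along the tool's axes at that moment; what a row does not reach only later rows make up. A row lasts 1/12 s, in which the tool goes at most 41.7 mm and 7.16 degrees, less where a joint would pass 70% of its speed; a pose out of reach is approached as far as the arm can. A call with a gripper value outside its range is refused whole. "fingers" is the gripper's target within -1 to 1 (fully open at 1, half-way at 0, shut at -1), set as the call begins (left out, the last holds). The fingers move at their own pace and stop on an object; the grip force is fixed at half the most. Time passes only in rows, so rows that repeat a pose let the fingers close. It gives the time, the measured TCP pose, the force and the opening at its end, in the units of the state.
- ctrl.get_obs(): the state, without advancing time (a new reading comes with each control period).
- ctrl.snapshot(name): name is "scene" or "top"; returns the picture (384x512x3 uint8, blue, green, red); there is no depth.
- ctrl.camera_params(name): a dict with "fovy" (degrees; the focal length in pixels is half the picture's height over the tangent of half this angle, whatever the lens; pixels are square), "cx", "cy" (the principal point, pixels), "dist" ([k1, k2, p1, p2, k3] as OpenCV has them; the pictures are not rectified), "eye" and "rotation" of the camera in the world. Camera axes: x right, y down, z forward; pixel columns grow to the right and rows downward; lengths in m; the calibration is good to about 2 mm. A picture is of the moment at which its call begins. camera_params takes no time and is no camera call.
- ctrl.close_job(): hands the job in, once; it reports no verdict.
The state is a dict: "clock": time; "joint_pos": joint angles; "qvel": joint speeds; "tau": joint torques, N m; "tool_pos": TCP position; "orientation": TCP orientation; "force": force on the tool from outside, world axes, zero at the start; "moment": the same for the moment, N m; "opening": finger opening in m.
Only numpy, scipy, OpenCV 4.12 (cv2) and the standard library are available. Lean on these libraries where they do the work, as an engineer would, in place of code of your own. Each camera call takes 0.05 s, during which the arm holds its last target.

## Working session

There is one attempt and no reset: what is moved stays moved. The work goes in short steps, Python scripts to look and compute and a tool call to move; the robot and the scene stay as the last step left them, time stands still between calls to the robot, and variables do not carry over. Pictures are saved under pics/ and viewed, and the job is handed in when it is done.

Besides the shell and the picture viewer there is one more tool, called in YAML: its name, and indented under it one key for each argument. carry_out: Moves the arm, as the interface text tells. Its arguments: {"type":"object","properties":{"linear":{"type":"array","items":{"type":"array","items":{"type":"number"}}},"twist":{"type":"array","items":{"type":"number"}},"fingers":{"type":"number"}},"required":["linear","twist"]}

```bash
ls; mkdir -p pics
python3 - <<'E'
from plant import ctrl
import cv2
print(ctrl.get_obs(), ctrl.grip_depth)
for n in ("scene","top"):
    cv2.imwrite(f"pics/{n}0.png",ctrl.snapshot(n)); print(n,ctrl.camera_params(n))
E
```

```text
pics
{'clock': 0.0, 'joint_pos': array([ 9.07050616e+01,  2.05910797e+01,  6.34638678e-01, -1.94774325e-02,
       -7.01354447e+01, -1.65062699e+01]), 'qvel': array([ 0.03748229,  0.03764486, -0.01446096,  0.09411064,  0.11019329,
       -0.01584583]), 'tau': array([ 2.00795825e-03, -5.82716060e+01,  2.93054152e+01,  6.99746087e+00,
        6.78650526e-03, -1.59403389e-04]), 'tool_pos': array([0.18376   , 0.64930967, 0.40373505]), 'orientation': array([-1.79991446e+02, -9.33016083e-02, -1.05807848e+02]), 'force': array([-0.16491157,  0.34827399, -0.01933822]), 'moment': array([-0.01259748, -0.01813842,  0.02672999]), 'opening': 0.08728859409102632} 0.1593
scene {'fovy': 56.97767912852617, 'cx': 251.22413577521294, 'cy': 193.12209522906875, 'dist': array([-0.10220328,  0.        ,  0.        ,  0.        ,  0.        ]), 'eye': array([ 1.21428905, -0.20102624,  0.62686725]), 'rotation': array([-125.46747647,   -0.90396129,   82.74321203])}
top {'fovy': 44.967971280265225, 'cx': 256.2159684911225, 'cy': 197.185728039349, 'dist': array([-0.08406952,  0.        ,  0.        ,  0.        ,  0.        ]), 'eye': array([ 0.26610618, -0.08178456,  1.27375625]), 'rotation': array([-1.68350230e+02, -1.08869132e-01, -9.23274045e+01])}
```

View pics/scene0.png

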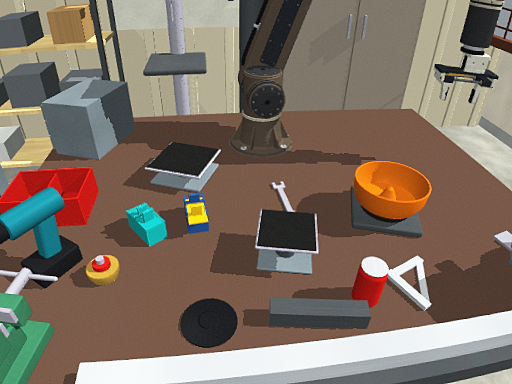

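View pics/top0.png

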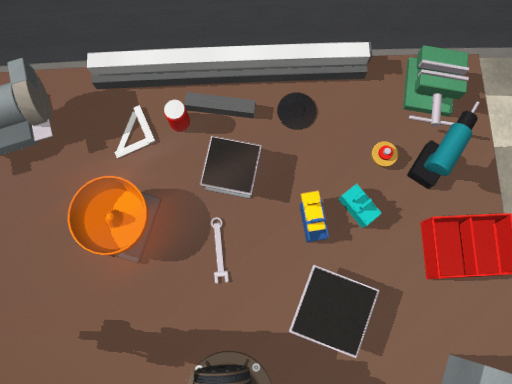

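```bash
cat > h.py <<'E'
import numpy as np, cv2
from scipy.spatial.transform import Rotation as Rn
from plant import ctrl
def cam(n):
    p=ctrl.camera_params(n); f=192/np.tan(np.radians(p['fovy']/2))
    K=np.array([[f,0,p['cx']],[0,f,p['cy']],[0,0,1]]); R=Rn.from_euler('xyz',p['rotation'],degrees=True).as_matrix()
    return K,np.array(p['dist']),R,np.array(p['eye'])
def ray(n,uv):
    K,d,R,e=cam(n); q=cv2.undistortPoints(np.array(uv,float).reshape(-1,1,2),K,d).reshape(-1,2)
    v=np.c_[q,np.ones(len(q))]@R.T
    return e,v
def plane(n,uv,z):
    e,v=ray(n,uv); return e+v*((z-e[2])/v[:,2])[:,None]
def proj(n,X):
    K,d,R,e=cam(n); X=np.atleast_2d(X).astype(float)
    return cv2.projectPoints((X-e)@R,np.zeros(3),np.zeros(3),K,d)[0].reshape(-1,2)
def tri(uvs,uvt):
    e1,v1=ray('scene',[uvs]);e2,v2=ray('top',[uvt]); v1=v1[0];v2=v2[0]
    A=np.c_[v1,-v2]; s=np.linalg.lstsq(A,e2-e1,rcond=None)[0]
    a=e1+s[0]*v1;b=e2+s[1]*v2
    return (a+b)/2,np.linalg.norm(a-b)
def crop(n,src,x0,y0,w,h,k,out):
    im=cv2.imread(src)[y0:y0+h,x0:x0+w]; cv2.imwrite(out,cv2.resize(im,None,fx=k,fy=k,interpolation=cv2.INTER_CUBIC))
E
python3 - <<'E'
from h import *
crop('', 'pics/top0.png',195,125,200,120,4,'pics/t1.png')
crop('', 'pics/scene0.png',120,170,200,110,4,'pics/s1.png')
print(plane('top',[[232,166],[335,310],[110,216],[314,216]],0.06))
E
```

```text
[[ 0.60492683 -0.03217366  0.06      ]
 [ 0.21294491 -0.28402727  0.06      ]
 [ 0.4804988   0.29799893  0.06      ]
 [ 0.45894973 -0.2454029   0.06      ]]
```

View pics/t1.png

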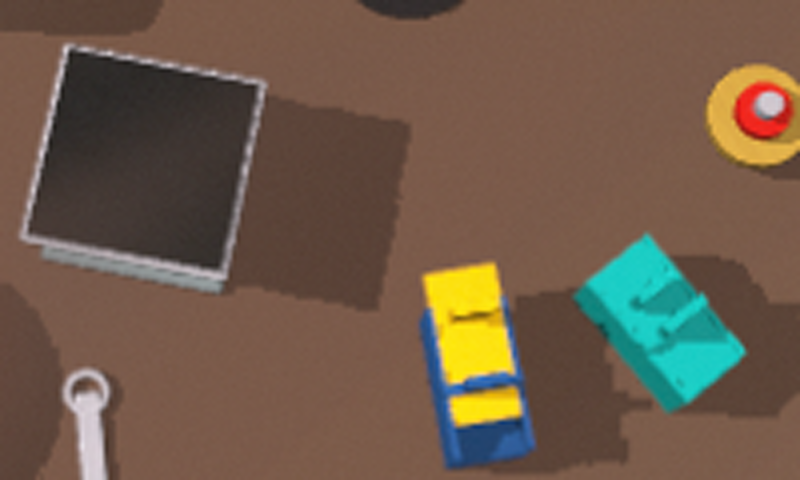

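View pics/s1.png

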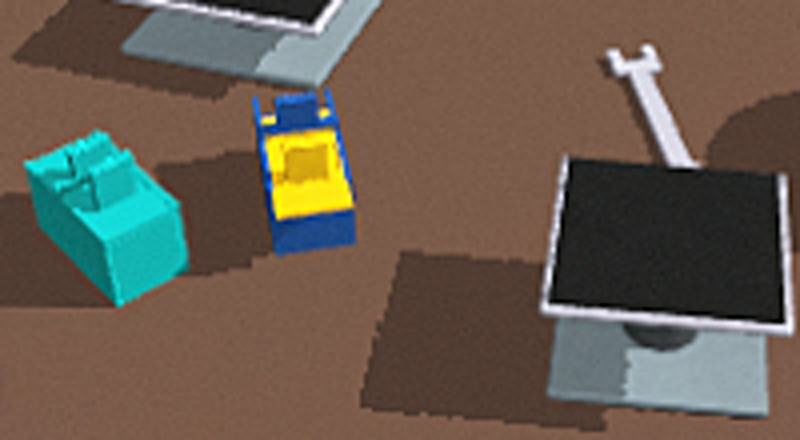

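Run:
```python
from h import *
S=lambda x,y:[120+x/4-.375,170+y/4-.375]
T=lambda x,y:[195+x/4-.375,125+y/4-.375]
b=plane('scene',[S(278,253),S(355,242)],0.0); f=plane('top',[T(447,467),T(534,449)],0.0)
print('back',b,np.linalg.norm(b[0]-b[1])); print('front',f,np.linalg.norm(f[0]-f[1]))
bm,fm=b.mean(0),f.mean(0); d=bm-fm; print('len',np.linalg.norm(d),'c',(bm+fm)/2,'yaw',np.degrees(np.arctan2(d[1],d[0])))
# colour-based
hsv=cv2.cvtColor(cv2.imread('pics/top0.png'),cv2.COLOR_BGR2HSV)
y=((abs(hsv[...,0].astype(int)-27)<6)&(hsv[...,1]>150)&(hsv[...,2]>90)).astype('uint8'); y[:, :290]=0;y[:,335:]=0;y[:180]=0;y[245:]=0
pts=np.argwhere(y)[:,::-1]; P=plane('top',pts,0.0535)[:,:2]; r=cv2.minAreaRect((P*1000).astype('float32')); print('lid rect mm',r)
# fins: yellow fin top, blue fin top @0.084
print('bluefin top front edge', plane('top',[T(447,388),T(510,378)],0.084))
# stands
for c in ([[66,46],[265,83],[224,276],[22,239]],):
  for z in (.05,.065,.085):
    Q=plane('top',[T(*p) for p in c],z); print(z,Q.mean(0),[round(np.linalg.norm(Q[i]-Q[(i+1)%4]),4) for i in range(4)])
# triangulate stand corners
for s,t in (((566,157),(22,239)),((788,175),(66-0+0,46)) ,((546,312),(224,276)),((790,330),(265,83))):
    pass
for s in ((566,157),(788,175),(790,330),(544,312)):
  for t in ((66,46),(265,83),(224,276),(22,239)):
    X,e=tri(S(*s),T(*t))
    if e<0.006: print(s,t,X.round(4),e.round(4))
```

```text
back [[ 0.50473497 -0.26582411  0.        ]
 [ 0.4990584  -0.21496251  0.        ]] 0.05117739853666006
front [[ 0.39866001 -0.22788864  0.        ]
 [ 0.40854529 -0.28884167  0.        ]] 0.061749417786239186
len 0.0999234906355736 c [ 0.45274967 -0.24937923  0.        ] yaw 10.361375657049399
lid rect mm ((474.7256164550781, -244.7527313232422), (102.81643676757812, 47.291507720947266), 7.6850738525390625)
bluefin top front edge [[ 0.44119823 -0.22139284  0.084     ]
 [ 0.44605214 -0.26279652  0.084     ]]
0.05 [ 0.61191361 -0.02824911  0.05      ] [np.float64(0.1406), np.float64(0.139), np.float64(0.1394), np.float64(0.1401)]
0.065 [ 0.60767493 -0.02890531  0.065     ] [np.float64(0.1388), np.float64(0.1373), np.float64(0.1377), np.float64(0.1384)]
0.085 [ 0.60202335 -0.02978024  0.085     ] [np.float64(0.1365), np.float64(0.1351), np.float64(0.1354), np.float64(0.1361)]
(566, 157) (224, 276) [ 0.5224 -0.0794  0.0787] 0.0006
(788, 175) (66, 46) [0.6567 0.0151 0.163 ] 0.0025
(788, 175) (22, 239) [0.5536 0.0548 0.0773] 0.0035
(790, 330) (66, 46) [0.6862 0.0209 0.0774] 0.0008
(790, 330) (22, 239) [ 0.5796  0.0654 -0.0334] 0.0005
(544, 312) (265, 83) [ 0.6552 -0.1119  0.0759] 0.0012
```

Run:
```python
from h import *
crop('', 'pics/top0.png',295,185,40,62,12,'pics/t2.png')
crop('', 'pics/scene0.png',178,188,40,50,14,'pics/s2.png')
```

```text
(no output)
```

View pics/t2.png

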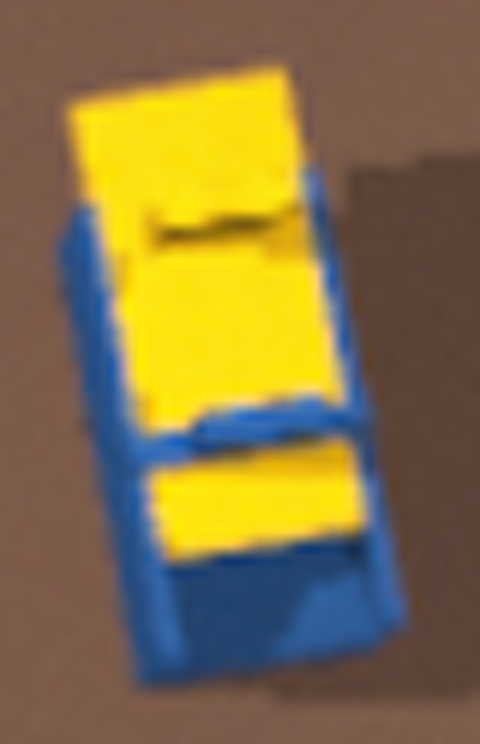

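View pics/s2.png

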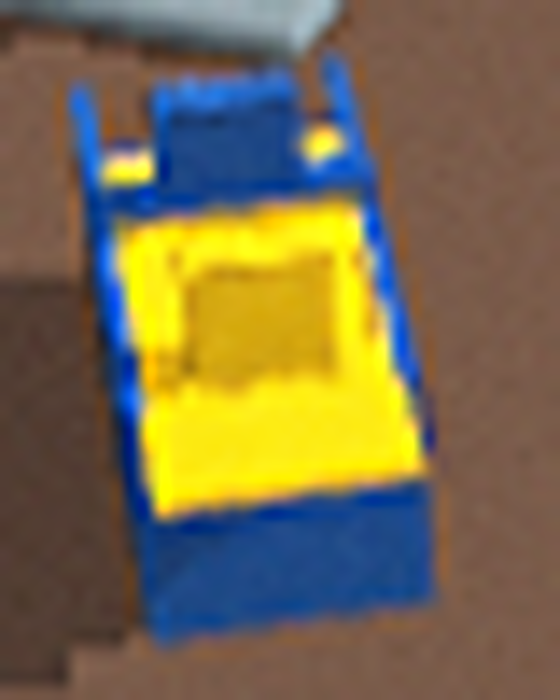

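Run:
```python
from h import *
S=lambda x,y:[178+x/14-.46,188+y/14-.46]
T=lambda x,y:[295+x/12-.46,185+y/12-.46]
a=plane('top',[T(322,172),T(404,618)],.054); d=a[0]-a[1]; L=np.linalg.norm(d);u=d/L; print(a,L,np.degrees(np.arctan2(u[1],u[0])))
n=np.array([-u[1],u[0],0]); c1=a[1]+52*u/1000+.027*n; print('c1',c1, (a.mean(0)+.027*n))
b=plane('scene',[S(160,645),S(435,600)],0.0);print('backbottom',b,np.linalg.norm(b[0]-b[1]), b.mean(0)-.052*u)
# lower-left front bottom
f=plane('top',[T(145,688)],0.0);print('front left bottom',f, f+.052*u-.027*n)
# blue fin top: back edge in scene z=.084 at tin x=-2
p=plane('scene',[S(155,95),S(298,78)],.084);print('bfin back top',p,np.linalg.norm(p[0]-p[1]),p.mean(0)+.002*u)
q=plane('scene',[S(190,270),S(335,255)],.084);print('yfin back top',q,np.linalg.norm(q[0]-q[1]),(q.mean(0)-p.mean(0))@u)
# lid ends at z .0535 from top
l=plane('top',[T(68,108),T(285,68),T(370,525),T(165,560)],.0535);print(l,np.degrees(np.arctan2(*( (l[0]+l[1]-l[2]-l[3])[[1,0]]))),l.mean(0))
w=(l[0]+l[1]-l[2]-l[3])/2; print(np.linalg.norm(w))
```

```text
[[ 0.50561814 -0.2691186   0.054     ]
 [ 0.40471301 -0.28043537  0.054     ]] 0.10153775006575942 6.399131734706794
c1 [ 0.45337977 -0.24780799  0.054     ] [ 0.45215632 -0.2479452   0.054     ]
backbottom [[ 0.50760362 -0.2661963   0.        ]
 [ 0.50021658 -0.21436986  0.        ]] 0.05235024674062323 [ 0.45223408 -0.24607869  0.        ]
front left bottom [[ 0.39725685 -0.22848992  0.        ]] [[ 0.45194212 -0.2495261   0.        ]]
bfin back top [[ 0.4476288  -0.26067086  0.084     ]
 [ 0.44490779 -0.23390181  0.084     ]] 0.02690698699621729 [ 0.44825583 -0.24706343  0.084     ]
yfin back top [[ 0.50236442 -0.25354922  0.084     ]
 [ 0.50064321 -0.22766157  0.084     ]] 0.02594480355517417 0.05563600131160178
[[ 0.52264345 -0.21308323  0.0535    ]
 [ 0.52987105 -0.26250083  0.0535    ]
 [ 0.42572986 -0.27441504  0.0535    ]
 [ 0.41985534 -0.22848033  0.0535    ]] 7.5186574071817915 [ 0.47452492 -0.24461986  0.0535    ]
0.10436192378040625
```

```bash
cat >> h.py <<'E'
def go(x,y,zg,yaw):
    "shift (cm, tool axes) and twist to bring the grasp point to x,y,zg with tool-x at yaw"
    o=ctrl.get_obs(); R=Rn.from_euler('xyz',o['orientation'],degrees=True).as_matrix()
    s=R.T@(np.array([x,y,zg+ctrl.grip_depth])-o['tool_pos'])*100
    t=(o['orientation'][2]-yaw+180)%360-180
    print('shift cm',s.round(2),'len',round(np.linalg.norm(s),1),'twist',round(t,1),'j',o['joint_pos'].round(0))
def tinp(c,yaw,x,y=0):
    a=np.radians(yaw); return c[0]+x*np.cos(a)-y*np.sin(a), c[1]+x*np.sin(a)+y*np.cos(a)
E
python3 - <<'E'
from h import *
go(.50,.12,.24,-140)
print(tinp((.4515,-.247),7.3,.018), tinp((.4515,-.247),7.3,.007))
E
```

```text
shift cm [ 42.31 -44.85   0.52] len 61.7 twist 34.2 j [ 91.  21.   1.  -0. -70. -17.]
(np.float64(0.46935409996662053), np.float64(-0.24471283704517569)) (np.float64(0.4584432610981302), np.float64(-0.24611054773979055))
```

carry_out:
  linear:
    - [1.4,-1.5,0]
    - [4.1,-4.4,0]
    - [6.9,-7.3,0]
    - [9.6,-10.2,0]
    - [12.3,-13.1,0]
    - [15.1,-16,0]
    - [17.8,-18.9,0]
    - [20.6,-21.8,0]
    - [23.3,-24.7,0]
    - [26,-27.6,0]
    - [28.8,-30.5,0]
    - [31.5,-33.4,0]
  twist: [3,6,9,12,15,18,21,24,27,30,33,36]
  fingers: 1

```text
clock: 1.1
tool_pos: [0.4196, 0.2532, 0.4044]
orientation: [-180.0, -0.1, -141.9]
force: [1.1, 0.7, -0.4]
opening: 0.0876
```

Run:
```python
from h import *
o=ctrl.get_obs(); print(o['clock'],o['tool_pos'],o['orientation'])
go(.469,-.2447,.18,-172.7)
```

```text
1.1 [0.41963112 0.25323179 0.40435169] [-1.79952261e+02 -6.30650312e-02 -1.41934759e+02]
shift cm [ 26.81 -42.24   6.57] len 50.5 twist 30.8 j [ 54.   3. -22.   0. -65. -16.]
```

carry_out:
  linear:
    - [2.2,-3.4,0.2]
    - [4.4,-6.9,0.6]
    - [6.6,-10.4,1]
    - [8.8,-13.9,1.5]
    - [11,-17.3,2]
    - [13.2,-20.8,2.5]
    - [15.4,-24.3,3]
    - [17.6,-27.7,3.6]
    - [19.8,-31.2,4.2]
    - [22,-34.7,4.8]
    - [24.2,-38.2,5.4]
    - [26.4,-41.6,6]
  twist: [2.6,5.1,7.7,10.3,12.8,15.4,18,20.5,23.1,25.7,28.2,30.8]

```text
clock: 2.1
tool_pos: [0.4679, -0.2393, 0.3446]
orientation: [-179.9, -0.0, -172.9]
force: [1.0, 0.2, 0.5]
opening: 0.0879
```

carry_out:
  linear:
    - [0,0,0]
    - [0,0,0]
  twist: [0,0]

```text
clock: 2.27
tool_pos: [0.4673, -0.2415, 0.3433]
orientation: [-180.0, -0.2, -173.1]
force: [-0.7, -0.4, -0.0]
opening: 0.0877
```

Run:
```python
from h import *
o=ctrl.get_obs(); print(o['clock'],o['tool_pos'],o['orientation'])
go(.469,-.2447,.10,-172.7)
cv2.imwrite('pics/s3.png',ctrl.snapshot('scene'))
crop('', 'pics/s3.png',110,90,180,150,4,'pics/s3c.png')
```

```text
2.2667 [ 0.4672697  -0.24153692  0.34330168] [-1.79970341e+02 -1.67506662e-01 -1.73125648e+02]
shift cm [-0.16 -0.33  8.4 ] len 8.4 twist -0.4 j [ -6.   9. -23.   0. -58.  13.]
```

View pics/s3c.png

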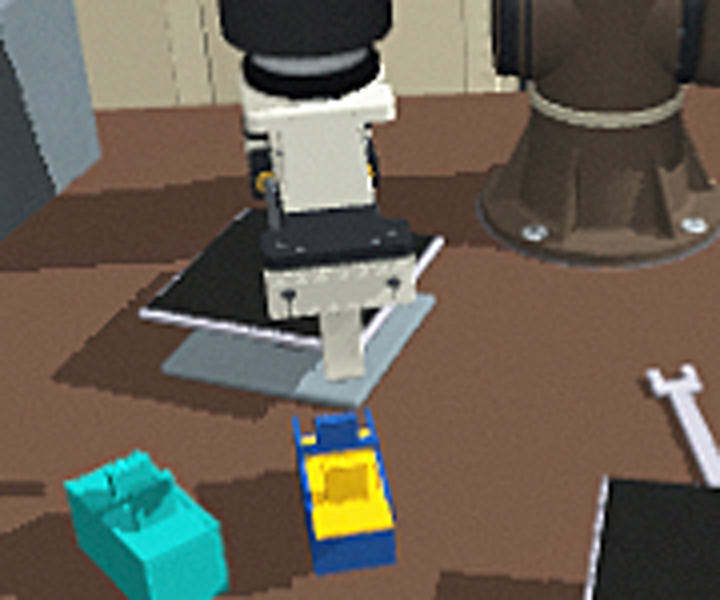

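carry_out:
  linear:
    - [-0.2,-0.3,2]
    - [-0.2,-0.3,4]
    - [-0.2,-0.3,6]
    - [-0.2,-0.3,7.6]
    - [-0.2,-0.3,7.8]
    - [-0.2,-0.3,7.8]
  twist: [0,-0.4,-0.4,-0.4,-0.4,-0.4]

```text
clock: 2.82
tool_pos: [0.4696, -0.2418, 0.2655]
orientation: [-180.0, -0.2, -172.5]
force: [0.1, -0.1, 0.7]
opening: 0.0876
```

Run:
```python
from h import *
o=ctrl.get_obs(); print(o['clock'],o['tool_pos'],o['orientation'])
go(.469,-.2447,.0785,-172.7)
cv2.imwrite('pics/s4.png',ctrl.snapshot('scene'))
cv2.imwrite('pics/t4.png',ctrl.snapshot('top'))
crop('', 'pics/s4.png',150,140,90,100,6,'pics/s4c.png')
crop('', 'pics/t4.png',270,160,80,90,6,'pics/t4c.png')
```

```text
2.8167 [ 0.46959263 -0.24180464  0.26553098] [-179.98995022   -0.21065541 -172.47912558]
shift cm [ 0.09 -0.28  2.77] len 2.8 twist 0.2 j [ -6.  15. -28.   0. -47.  13.]
```

View pics/s4c.png

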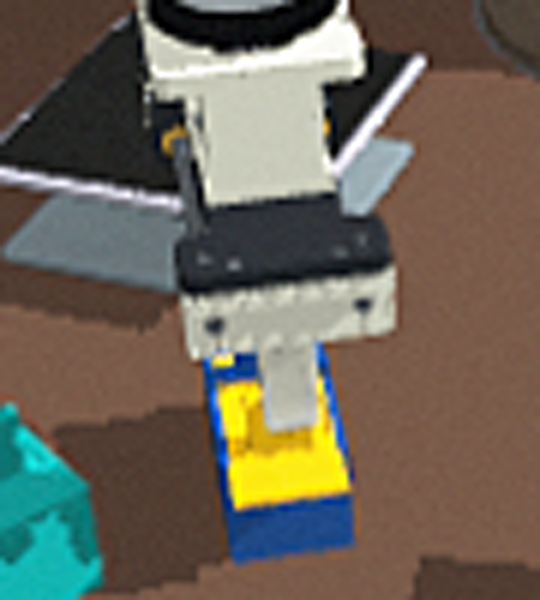

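View pics/t4c.png

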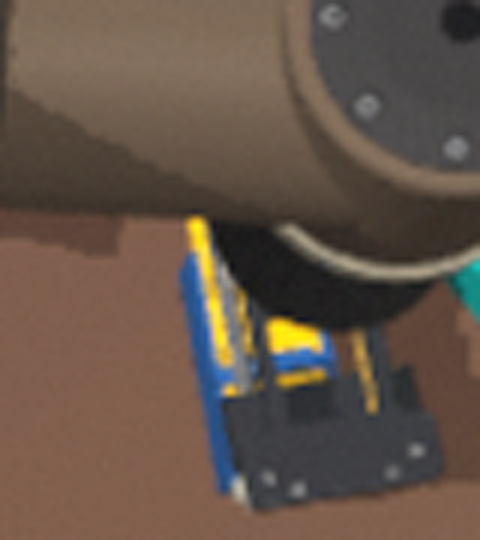

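carry_out:
  linear:
    - [0,-0.3,0.7]
    - [0,-0.3,1.4]
    - [0,-0.35,2.1]
    - [0,-0.35,2.6]
    - [0,-0.35,2.7]
    - [0,-0.35,2.7]
  twist: [0,0,0,0,0,0]

```text
clock: 3.42
tool_pos: [0.4704, -0.2459, 0.2393]
orientation: [-180.0, -0.1, -172.5]
force: [0.3, 0.1, -0.6]
opening: 0.0873
```

Run:
```python
from h import *
o=ctrl.get_obs(); print(o['clock'],o['tool_pos'],o['orientation'],o['force'])
go(.4584,-.2461,.0785,-172.7)
cv2.imwrite('pics/s5.png',ctrl.snapshot('scene'))
crop('', 'pics/s5.png',150,150,90,90,7,'pics/s5c.png')
```

```text
3.4167 [ 0.47044403 -0.24589523  0.23930535] [-1.79952485e+02 -1.22419675e-01 -1.72512894e+02] [ 0.30848416  0.05145232 -0.56910201]
shift cm [1.2  0.14 0.15] len 1.2 twist 0.2 j [ -6.  17. -29.   0. -44.  14.]
```

View pics/s5c.png

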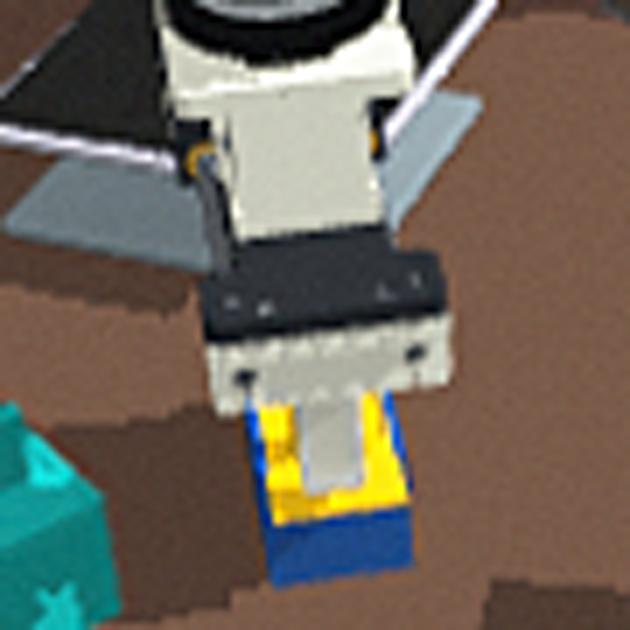

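carry_out:
  linear:
    - [0.3,0,0.1]
    - [0.6,0,0.15]
    - [0.9,0,0.15]
    - [1.15,0,0.15]
    - [1.2,0,0.15]
  twist: [0,0,0,0,0]
  fingers: 0.4

```text
clock: 3.88
tool_pos: [0.4583, -0.2475, 0.2384]
orientation: [-179.9, -0.1, -172.5]
force: [0.5, -0.1, -1.1]
opening: 0.0632
```

carry_out:
  linear:
    - [0,0,0]
    - [0,0,0]
    - [0,0,0]
    - [0,0,0]
    - [0,0,0]
    - [0,0,0]
    - [0,0,0]
    - [0,0,0]
  twist: [0,0,0,0,0,0,0,0]
  fingers: -1

```text
clock: 4.55
tool_pos: [0.4584, -0.2476, 0.2386]
orientation: [-179.9, -0.0, -172.5]
force: [-0.7, 0.5, 4.2]
opening: 0.0331
```

Run:
```python
from h import *
o=ctrl.get_obs(); print(o['clock'],o['tool_pos'],o['orientation'],o['force'],o['opening'])
cv2.imwrite('pics/s6.png',ctrl.snapshot('scene'))
crop('', 'pics/s6.png',150,150,90,90,7,'pics/s6c.png')
```

```text
4.55 [ 0.45842261 -0.24760106  0.23863809] [-1.79923363e+02 -3.50478698e-02 -1.72517116e+02] [-0.72047708  0.4695826   4.21601916] 0.03307312646607247
```

View pics/s6c.png

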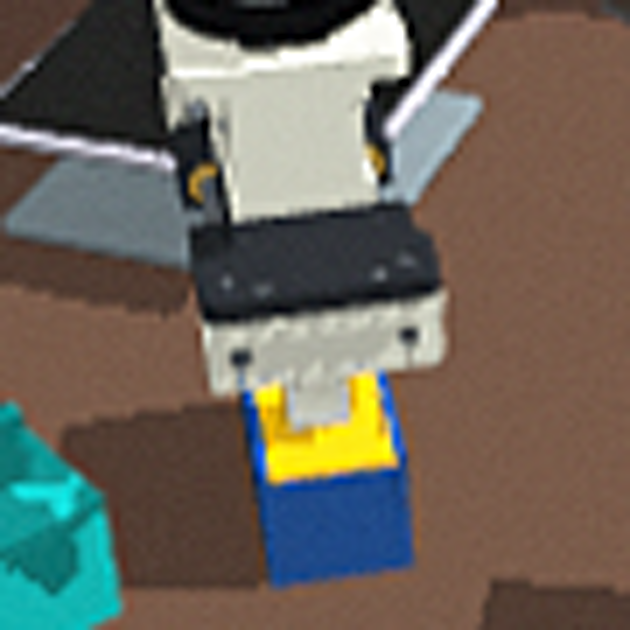

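carry_out:
  linear:
    - [0,0,-0.2]
    - [0,0,-0.8]
    - [0,0,-2]
    - [0,0,-3.5]
    - [0,0,-5]
    - [0,0,-6.5]
    - [0,0,-8]
    - [0,0,-9.5]
    - [0,0,-11]
    - [0,0,-11.8]
    - [0,0,-12]
    - [0,0,-12]
  twist: [0,0,0,0,0,0,0,0,0,0,0,0]

```text
clock: 5.6
tool_pos: [0.4582, -0.2473, 0.3586]
orientation: [-179.9, -0.0, -172.5]
force: [-0.8, -0.3, -3.7]
opening: 0.0333
```

Run:
```python
from h import *
o=ctrl.get_obs(); print(o['clock'],o['tool_pos'],o['orientation'],o['force'],o['opening'],o['joint_pos'])
cv2.imwrite('pics/s7.png',ctrl.snapshot('scene'))
crop('', 'pics/s7.png',150,90,100,120,5,'pics/s7c.png')
# stand corner via colours: subpixel re-measure not needed
p=tinp((.6045,-.029),166.0-180,0.007)
for yaw in (-194,-172.7,): print(yaw); go(p[0],p[1],.20,yaw)
```

```text
5.6 [ 0.45820181 -0.24734073  0.35857725] [-1.79942682e+02 -2.88336262e-02 -1.72529096e+02] [-0.80677104 -0.27033959 -3.73135088] 0.033333588160058984 [ -6.72064488   8.11557827 -22.49520378   0.07276897 -59.40313963
  14.15451628]
-194
shift cm [-18.01  19.49  -0.18] len 26.5 twist 21.5 j [ -7.   8. -23.   0. -59.  14.]
-172.7
shift cm [-18.01  19.49  -0.18] len 26.5 twist 0.2 j [ -7.   8. -23.   0. -59.  14.]
```

View pics/s7c.png

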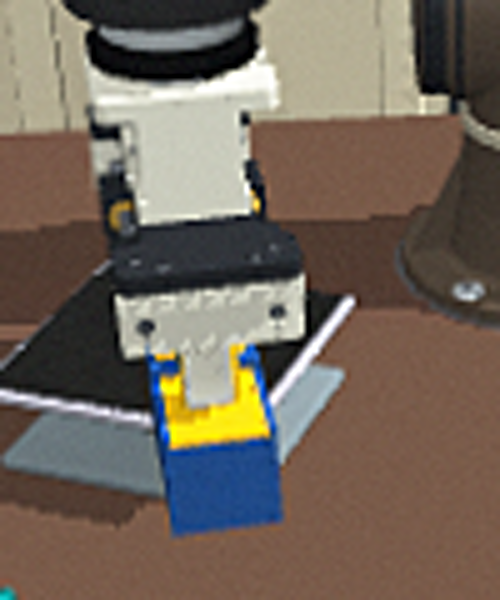

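carry_out:
  linear:
    - [-0.9,1,0]
    - [-2.9,3.2,0]
    - [-5.2,5.6,0]
    - [-7.6,8.2,0]
    - [-10,10.8,0]
    - [-12.4,13.4,0]
    - [-14.6,15.8,-0.1]
    - [-16.5,17.9,-0.1]
    - [-17.6,19.1,-0.1]
    - [-18,19.5,-0.1]
    - [-18,19.5,-0.1]
    - [-18,19.5,-0.1]
  twist: [1,3,5.5,8,10.5,13,15.5,18,20,21.5,21.5,21.5]

```text
clock: 6.65
tool_pos: [0.6109, -0.0304, 0.3569]
orientation: [-179.9, -0.2, 166.0]
force: [-0.1, -0.6, -5.1]
opening: 0.0328
```

Run:
```python
from h import *
o=ctrl.get_obs(); print(o['clock'],o['tool_pos'],o['orientation'],o['force'],o['opening'])
p=tinp((.6045,-.029),-14,0.007)
go(p[0],p[1],.079+.082,166)
for n in('scene','top'): cv2.imwrite(f'pics/{n}8.png',ctrl.snapshot(n))
crop('', 'pics/scene8.png',220,110,120,170,4,'pics/s8c.png')
crop('', 'pics/top8.png',180,100,110,120,5,'pics/t8c.png')
```

```text
6.65 [ 0.61089952 -0.03036134  0.35686825] [-179.87000265   -0.22305867  166.04311604] [-0.14136549 -0.55177597 -5.11455053] 0.03283339451374392
shift cm [-0.06 -0.01  3.66] len 3.7 twist 0.0 j [ 15.  17. -11.   0. -62. -29.]
```

View pics/s8c.png

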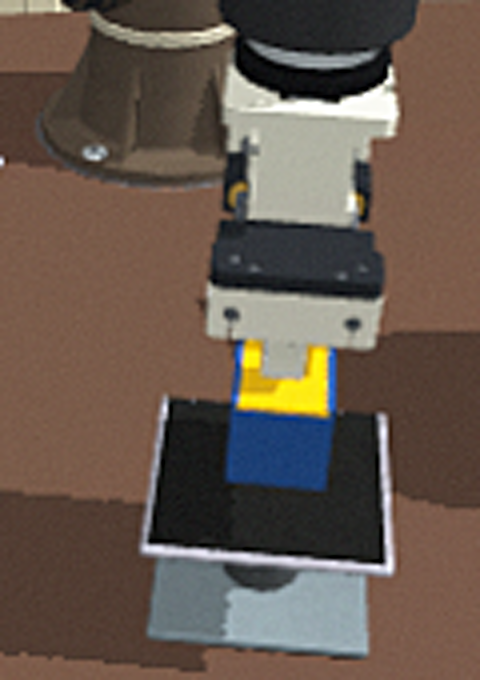

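View pics/t8c.png

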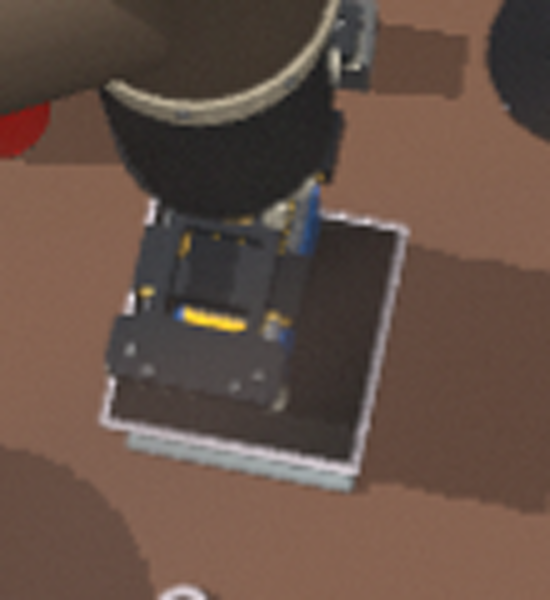

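carry_out:
  linear:
    - [0,0,0.5]
    - [0,0,1.2]
    - [0,0,1.9]
    - [0,0,2.5]
    - [0,0,2.9]
    - [0,0,3.2]
    - [0,0,3.3]
    - [0,0,3.4]
  twist: [0,0,0,0,0,0,0,0]

```text
clock: 7.42
tool_pos: [0.6106, -0.0311, 0.3236]
orientation: [-179.9, -0.2, 166.0]
force: [1.1, -0.4, -3.6]
opening: 0.0332
```

carry_out:
  linear:
    - [0,0,0.05]
    - [0,0,0.1]
    - [0,0,0.15]
    - [0,0,0.2]
  twist: [0,0,0,0]

```text
clock: 7.75
tool_pos: [0.6106, -0.0311, 0.3217]
orientation: [-179.9, -0.1, 166.0]
force: [0.0, -0.2, -4.3]
opening: 0.033
```

carry_out:
  linear:
    - [0,0,0.05]
    - [0,0,0.1]
    - [0,0,0.15]
    - [0,0,0.2]
  twist: [0,0,0,0]

```text
clock: 8.08
tool_pos: [0.6106, -0.0311, 0.3201]
orientation: [-179.9, -0.1, 166.0]
force: [-2.6, 1.4, 2.1]
opening: 0.033
```

carry_out:
  linear:
    - [0,0,-0.05]
    - [0,0,-0.05]
    - [0,0,-0.05]
    - [0,0,-0.05]
    - [0,0,-0.05]
    - [0,0,-0.05]
  twist: [0,0,0,0,0,0]
  fingers: 1

```text
clock: 8.58
tool_pos: [0.6107, -0.0311, 0.3207]
orientation: [-179.9, -0.1, 166.0]
force: [0.4, 0.6, 0.5]
opening: 0.0679
```

carry_out:
  linear:
    - [0,0,-0.5]
    - [0,0,-1.5]
    - [0,0,-3]
    - [0,0,-5]
    - [0,0,-6.5]
    - [0,0,-7]
    - [0,0,-7]
    - [0,0,-7]
    - [0,0,-7]
    - [0,0,-7]
    - [0,0,-7]
    - [0,0,-7]
  twist: [0,0,0,0,0,3,10,17,24,31,38,45]

```text
clock: 9.58
tool_pos: [0.6109, -0.0311, 0.3919]
orientation: [-179.9, 0.0, 120.7]
force: [-0.6, -1.0, -0.1]
opening: 0.0876
```

Run:
```python
from h import *
o=ctrl.get_obs(); print(o['clock'],o['tool_pos'],o['orientation'],o['force'],o['opening'],o['joint_pos'])
for n in('scene','top'): cv2.imwrite(f'pics/{n}9.png',ctrl.snapshot(n))
crop('', 'pics/scene9.png',220,110,120,170,4,'pics/s9c.png')
```

```text
9.5833 [ 0.61090286 -0.03107656  0.39193014] [-1.79899834e+02  2.12067214e-02  1.20663556e+02] [-0.55508437 -1.02542862 -0.11009239] 0.08756154770096157 [ 1.53776734e+01  1.51450784e+01 -8.75048259e+00  5.12211389e-02
 -6.61954787e+01 -7.47348474e+01]
```

View pics/s9c.png

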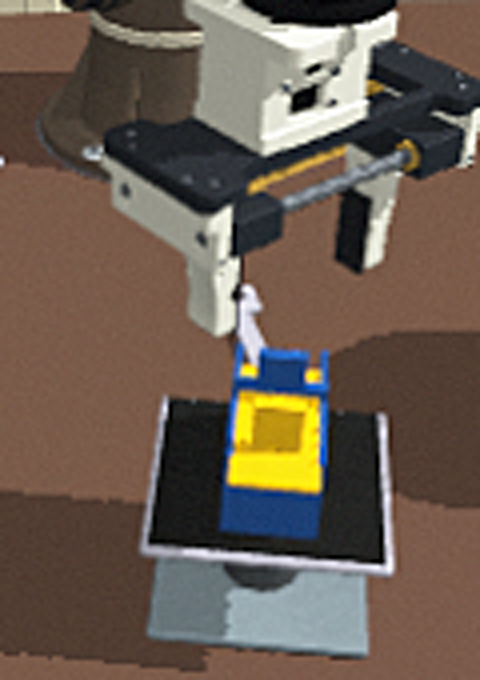

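Run:
```python
from h import *
crop('', 'pics/scene9.png',270,190,40,60,12,'pics/s9d.png')
```

```text
(no output)
```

View pics/s9d.png

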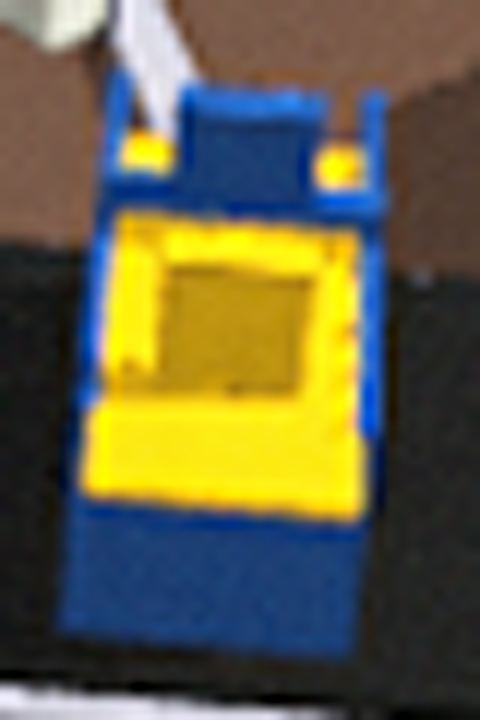

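carry_out:
  linear:
    - [0,0,0]
    - [0,0,0]
    - [0,0,0]
    - [0,0,0]
    - [0,0,0]
    - [0,0,0]
    - [0,0,0]
    - [0,0,0]
  twist: [7,14,21,28,35,42,44.7,44.7]
  fingers: -1

```text
clock: 10.35
tool_pos: [0.6109, -0.0311, 0.3924]
orientation: [-180.0, 0.1, 76.3]
force: [1.6, -0.6, -0.1]
opening: 0.0398
```

Run:
```python
from h import *
S=lambda x,y:[270+x/12-.46,190+y/12-.46]
h=.081
p=plane('scene',[S(183,100),S(325,108)],h+.084); q=plane('scene',[S(165,268),S(310,278)],h+.084); b=plane('scene',[S(60,632),S(350,658)],h)
u=(q-p).mean(0)[:2]; v=(p[1]-p[0])[:2]; w=(b[1]-b[0])[:2]
print('dist fins',np.linalg.norm(u),'axis',np.degrees(np.arctan2(u[1],u[0])),'perp yaws',np.degrees(np.arctan2(-v[0],v[1])),np.degrees(np.arctan2(-w[0],w[1])))
print('widths',np.linalg.norm(v),np.linalg.norm(w))
a=np.radians(-14);d=np.array([np.cos(a),np.sin(a)])
print('centre from bluefin',p.mean(0)[:2]+.002*d,'from back bottom',b.mean(0)[:2]-.052*d)
for x in (.016,.030):
  go(*tinp((.604,-.0295),-14,x),h+.058+.0187,76)
```

```text
dist fins 0.05067075122169846 axis -15.705378283600313 perp yaws -11.519833052723639 -13.975955169313135
widths 0.026205960661060082 0.053905450635169494
centre from bluefin [ 0.60235324 -0.02782255] from back bottom [ 0.60416801 -0.02900288]
shift cm [-0.01  0.89  7.54] len 7.6 twist 0.3 j [  15.   15.   -9.    0.  -66. -119.]
shift cm [-0.02  2.29  7.54] len 7.9 twist 0.3 j [  15.   15.   -9.    0.  -66. -119.]
```

carry_out:
  linear:
    - [0,0.6,0.5]
    - [0,1.1,1.5]
    - [0,1.2,3]
    - [0,1.2,4.2]
    - [0,1.2,4.2]
  twist: [0.3,0.3,0.3,0.3,0.3]

```text
clock: 10.77
tool_pos: [0.6221, -0.0342, 0.3467]
orientation: [-179.7, 0.2, 76.1]
force: [-0.2, 0.8, -1.2]
opening: 0.0067
```

Run:
```python
from h import *
o=ctrl.get_obs(); print(o['clock'],o['tool_pos'],o['opening'])
go(*tinp((.604,-.029),-14,.019),.0815+.061+.0187,76)
cv2.imwrite('pics/s10.png',ctrl.snapshot('scene'))
crop('', 'pics/s10.png',230,120,110,140,5,'pics/s10c.png')
```

```text
10.7667 [ 0.62210449 -0.03419282  0.34665922] 0.006726232754195332
shift cm [0.07 0.03 2.62] len 2.6 twist 0.1 j [  15.   18.  -11.   -0.  -62. -119.]
```

View pics/s10c.png

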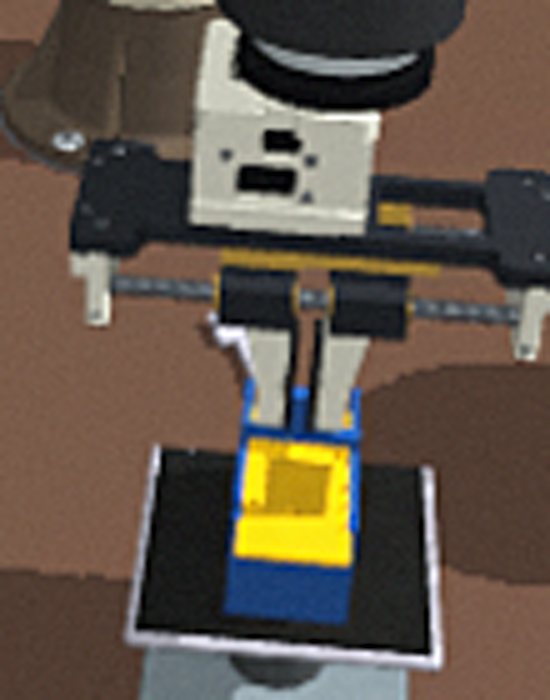

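carry_out:
  linear:
    - [0.05,0,0.7]
    - [0.05,0,1.5]
    - [0.05,0,2.2]
    - [0.05,0,2.5]
    - [0.05,0,2.5]
  twist: [0,0,0,0,0]

```text
clock: 11.23
tool_pos: [0.6222, -0.0337, 0.3223]
orientation: [-179.7, 0.2, 76.1]
force: [-0.9, 0.4, -0.5]
opening: 0.0007
```

carry_out:
  linear:
    - [0,0.3,0]
    - [0,0.7,0]
    - [0,1.1,0]
    - [0,1.5,0]
    - [0,1.9,0]
    - [0,2.3,0]
    - [0,2.7,0]
    - [0,3,0]
    - [0,3.2,0]
  twist: [0,0,0,0,0,0,0,0,0]

```text
clock: 11.98
tool_pos: [0.6537, -0.0416, 0.322]
orientation: [-179.7, 0.2, 76.1]
force: [-0.2, -0.8, 0.1]
opening: 0.0006
```

Run:
```python
from h import *
o=ctrl.get_obs(); print(o['clock'],o['tool_pos'],o['opening'],o['force'])
print('tin x of tool',(o['tool_pos'][:2]-[.604,-.029])@[np.cos(np.radians(14)),-np.sin(np.radians(14))])
cv2.imwrite('pics/s11.png',ctrl.snapshot('scene'))
crop('', 'pics/s11.png',230,120,110,140,5,'pics/s11c.png')
```

```text
11.9833 [ 0.65366329 -0.04158454  0.32196291] 0.0005935716328734236 [-0.21545837 -0.83481629  0.13877694]
tin x of tool 0.05123255704993039
```

View pics/s11c.png

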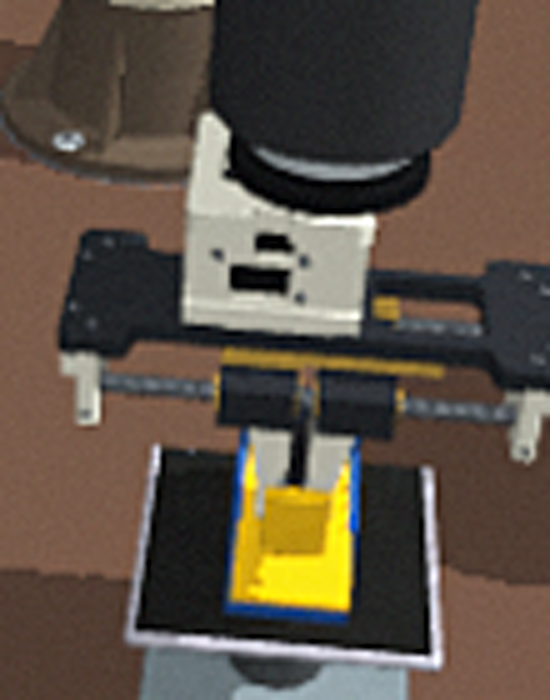

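carry_out:
  linear:
    - [0,0.1,0]
    - [0,0.2,0]
    - [0,0.3,0]
    - [0,0.4,0]
    - [0,0.5,0]
  twist: [0,0,0,0,0]

```text
clock: 12.45
tool_pos: [0.6584, -0.0427, 0.3217]
orientation: [-179.6, 0.2, 76.1]
force: [-1.5, 0.8, -0.1]
opening: 0.0007
```

carry_out:
  linear:
    - [0,0.1,0]
    - [0,0.2,0]
    - [0,0.3,0]
  twist: [0,0,0]

```text
clock: 12.7
tool_pos: [0.6611, -0.0435, 0.3215]
orientation: [-179.6, 0.2, 76.1]
force: [-2.1, 0.5, -0.4]
opening: -0.0
```

carry_out:
  linear:
    - [0,-0.4,0]
    - [0,-0.8,-0.5]
    - [0,-1,-2]
    - [0,-1,-4]
    - [0,-1,-6]
    - [0,-1,-7]
    - [0,-1,-7]
  twist: [0,0,0,0,0,0,0]
  fingers: 1

```text
clock: 13.28
tool_pos: [0.6525, -0.0409, 0.3951]
orientation: [-179.9, 0.1, 76.1]
force: [0.8, -0.1, -0.4]
opening: 0.0415
```

Run:
```python
from h import *
o=ctrl.get_obs(); print(o['clock'],o['tool_pos'],o['opening'],o['force'])
cv2.imwrite('pics/s12.png',ctrl.snapshot('scene'))
crop('', 'pics/s12.png',262,190,60,65,10,'pics/s12c.png')
```

```text
13.2833 [ 0.65245994 -0.0408726   0.39513055] 0.041490640736228455 [ 0.81759396 -0.1011581  -0.38476575]
```

View pics/s12c.png

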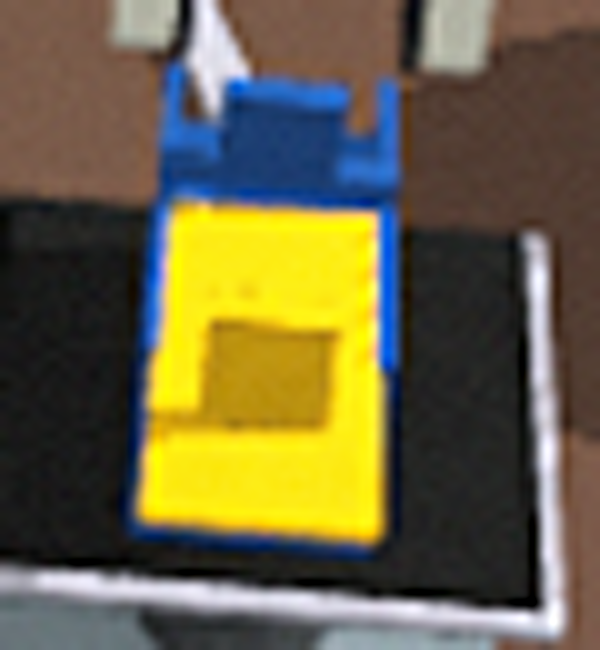

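Run:
```python
from h import *
S=lambda x,y:[262+x/10-.45,190+y/10-.45]
h=.081
p=plane('scene',[S(230,85),S(350,90)],h+.084); q=plane('scene',[S(210,322),S(332,332)],h+.084); b=plane('scene',[S(132,532),S(388,552)],h)
u=(q-p).mean(0)[:2]
a=np.radians(-14);d=np.array([np.cos(a),np.sin(a)])
w=(b[1]-b[0])[:2]
print('fins',np.linalg.norm(u)-.026,'c',p.mean(0)[:2]+.002*d,b.mean(0)[:2]-.052*d,np.degrees(np.arctan2(u[1],u[0])),np.degrees(np.arctan2(-w[0],w[1])))
```

```text
fins 0.05694973748224137 c [ 0.60266036 -0.02824095] [ 0.60586175 -0.02724129] -15.070806132703282 -13.021344768928776
```

Run:
```python
from h import *
for n in('top','scene'):
    im=cv2.imread(f'pics/{n}0.png'); hsv=cv2.cvtColor(im,cv2.COLOR_BGR2HSV)
    m=((hsv[...,0]>4)&(hsv[...,0]<20)&(hsv[...,1]>190)&(hsv[...,2]>90)).astype('uint8')
    k,l,st,c=cv2.connectedComponentsWithStats(m); i=1+st[1:,4].argmax(); print(n,st[i])
    cs=cv2.findContours((l==i).astype('uint8'),cv2.RETR_EXTERNAL,cv2.CHAIN_APPROX_NONE)[0]
    pts=max(cs,key=len).reshape(-1,2).astype(float)
    if n=='top': 
        P=plane(n,pts,.114)[:,:2]; (cx,cy),r=cv2.minEnclosingCircle((P*1000).astype('float32')); print(cx,cy,r)
        # algebraic circle fit
        A=np.c_[2*P,np.ones(len(P))]; s=np.linalg.lstsq(A,(P**2).sum(1),rcond=None)[0]; print(s[:2],np.sqrt(s[2]+s[:2]@s[:2]))
for c in ((.48,.29),):
    pass
go(*tinp((.6045,-.0285),-14,.043),.0815+.052,76)
```

```text
top [  68  176   81   79 4919]
473.7718505859375 287.7750244140625 105.45587158203125
[0.4744408 0.2881004] 0.10240285124126017
scene [ 354  161   78   58 3493]
shift cm [ 0.07 -0.57 10.04] len 10.1 twist 0.1 j [  13.   19.   -3.    0.  -68. -117.]
```

carry_out:
  linear:
    - [0.05,-0.4,0.5]
    - [0.05,-0.6,1.5]
    - [0.05,-0.6,3]
    - [0.05,-0.6,4.5]
    - [0.05,-0.6,6]
    - [0.05,-0.6,7.5]
    - [0.05,-0.6,9]
    - [0.05,-0.6,9.8]
    - [0.05,-0.6,10]
    - [0.05,-0.6,10]
  twist: [0,0.1,0.1,0.1,0.1,0.1,0.1,0.1,0.1,0.1]

```text
clock: 14.17
tool_pos: [0.6455, -0.039, 0.2917]
orientation: [-179.7, 0.2, 76.0]
force: [0.3, 0.3, 0.7]
opening: 0.0873
```

Run:
```python
from h import *
o=ctrl.get_obs(); print(o['clock'],o['tool_pos'],o['opening'],o['force'])
go(*tinp((.6045,-.0285),-14,.043),.0815+.052,76)
cv2.imwrite('pics/s13.png',ctrl.snapshot('scene'))
crop('', 'pics/s13.png',230,120,110,140,5,'pics/s13c.png')
```

```text
14.1667 [ 0.64550469 -0.03903974  0.29174304] 0.08729290635419477 [0.28344973 0.31961035 0.70991221]
shift cm [ 0.03  0.07 -0.11] len 0.1 twist 0.0 j [  14.   23.  -11.    0.  -56. -118.]
```

View pics/s13c.png

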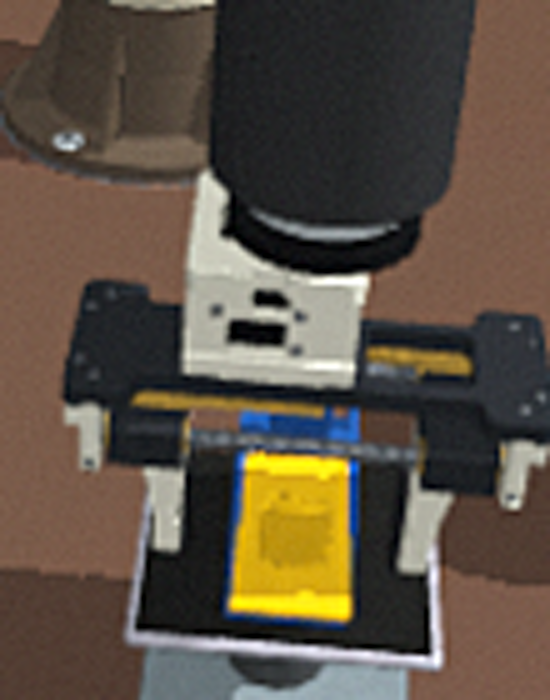

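carry_out:
  linear:
    - [0,0.1,-0.1]
    - [0,0.1,-0.1]
    - [0,0.1,-0.1]
    - [0,0.1,-0.1]
    - [0,0.1,-0.1]
    - [0,0.1,-0.1]
    - [0,0.1,-0.1]
    - [0,0.1,-0.1]
  twist: [0,0,0,0,0,0,0,0]
  fingers: -1

```text
clock: 14.88
tool_pos: [0.6469, -0.0392, 0.2941]
orientation: [-179.8, 0.1, 76.0]
force: [-0.8, 1.9, 2.6]
opening: 0.0536
```

carry_out:
  linear:
    - [0,0,-0.2]
    - [0,0,-0.6]
    - [0,0,-1.3]
    - [0,0,-2]
    - [0,0,-3]
    - [0,0,-4]
    - [0,0,-5]
    - [0,0,-5.5]
    - [0,0,-5.5]
  twist: [0,0,0,0,0,0,0,0,0]

```text
clock: 15.63
tool_pos: [0.6476, -0.0391, 0.3513]
orientation: [-179.9, 0.1, 76.0]
force: [0.6, -0.3, -4.0]
opening: 0.054
```

Run:
```python
from h import *
o=ctrl.get_obs(); print(o['clock'],o['tool_pos'],o['opening'],o['force'])
cv2.imwrite('pics/s14.png',ctrl.snapshot('scene'))
crop('', 'pics/s14.png',230,100,110,140,5,'pics/s14c.png')
```

```text
15.6333 [ 0.64760088 -0.03910411  0.35133343] 0.054044256598869966 [ 0.60962495 -0.26897049 -4.01098998]
```

View pics/s14c.png

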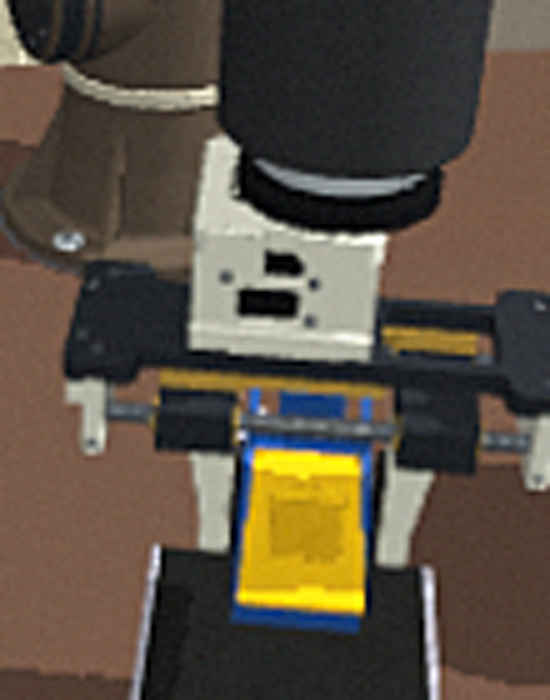

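Run:
```python
from h import *
go(.483,.300,.052+.160,145)
```

```text
shift cm [ 28.93 -24.14  -2.11] len 37.7 twist -69.0 j [  14.   20.   -7.    0.  -63. -118.]
```

carry_out:
  linear:
    - [1,-0.8,-0.8]
    - [3,-2.5,-1.6]
    - [5.7,-4.7,-2.1]
    - [8.6,-7.2,-2.1]
    - [11.5,-9.6,-2.1]
    - [14.4,-12,-2.1]
    - [17.3,-14.4,-2.1]
    - [20.2,-16.9,-2.1]
    - [23.1,-19.3,-2.1]
    - [25.8,-21.6,-2.1]
    - [27.8,-23.2,-2.1]
    - [28.9,-24.1,-2.1]
  twist: [-2,-7,-13,-19,-25,-31,-37,-43.5,-50,-57,-63,-69]

```text
clock: 16.68
tool_pos: [0.4814, 0.3023, 0.3711]
orientation: [-179.9, -0.1, 145.5]
force: [1.0, 0.0, -3.8]
opening: 0.0535
```

carry_out:
  linear:
    - [0,0,0]
    - [0,0,0]
  twist: [0,0]

```text
clock: 16.85
tool_pos: [0.4805, 0.3033, 0.3709]
orientation: [-179.8, -0.1, 145.6]
force: [-0.5, -0.1, -4.6]
opening: 0.0539
```

Run:
```python
from h import *
o=ctrl.get_obs(); print(o['clock'],o['tool_pos'],o['opening'],o['force'])
go(.483,.300,.052+.104,145)
cv2.imwrite('pics/s15.png',ctrl.snapshot('scene'))
crop('', 'pics/s15.png',330,80,120,160,5,'pics/s15c.png')
```

```text
16.85 [0.48049839 0.30325267 0.3709184 ] 0.053930822663711506 [-0.46425763 -0.07884349 -4.57102093]
shift cm [-0.4  -0.11  5.56] len 5.6 twist 0.6 j [ 52.  12. -16.  -0. -62. -86.]
```

View pics/s15c.png

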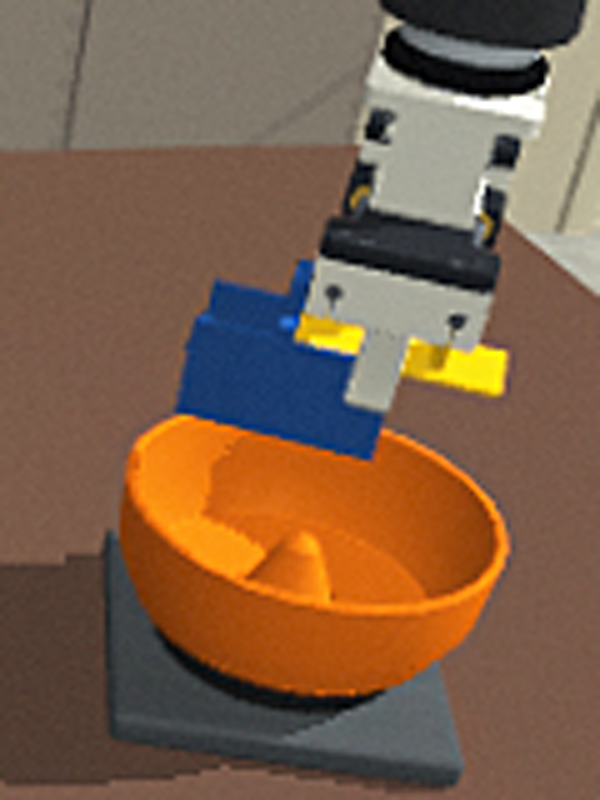

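carry_out:
  linear:
    - [-0.2,-0.1,1]
    - [-0.4,-0.1,2.2]
    - [-0.4,-0.1,3.4]
    - [-0.4,-0.1,4.6]
    - [-0.4,-0.1,5.4]
    - [-0.4,-0.1,5.8]
    - [-0.4,-0.1,5.9]
  twist: [0.3,0.6,0.6,0.6,0.6,0.6,0.6]

```text
clock: 17.48
tool_pos: [0.4836, 0.2985, 0.3108]
orientation: [-179.7, -0.1, 144.8]
force: [-0.0, -0.3, -3.1]
opening: 0.0542
```

Run:
```python
from h import *
o=ctrl.get_obs(); print(o['clock'],o['tool_pos'],o['opening'],o['force'])
go(.474,.288,.052+.100,145)
cv2.imwrite('pics/s16.png',ctrl.snapshot('scene'))
crop('', 'pics/s16.png',330,80,120,160,5,'pics/s16c.png')
```

```text
17.4833 [0.48359801 0.29847626 0.31082316] 0.05416102935322383 [-9.26624747e-04 -2.60911192e-01 -3.13632108e+00]
shift cm [ 0.18 -1.41 -0.04] len 1.4 twist -0.2 j [ 51.  15. -20.  -0. -55. -87.]
```

View pics/s16c.png

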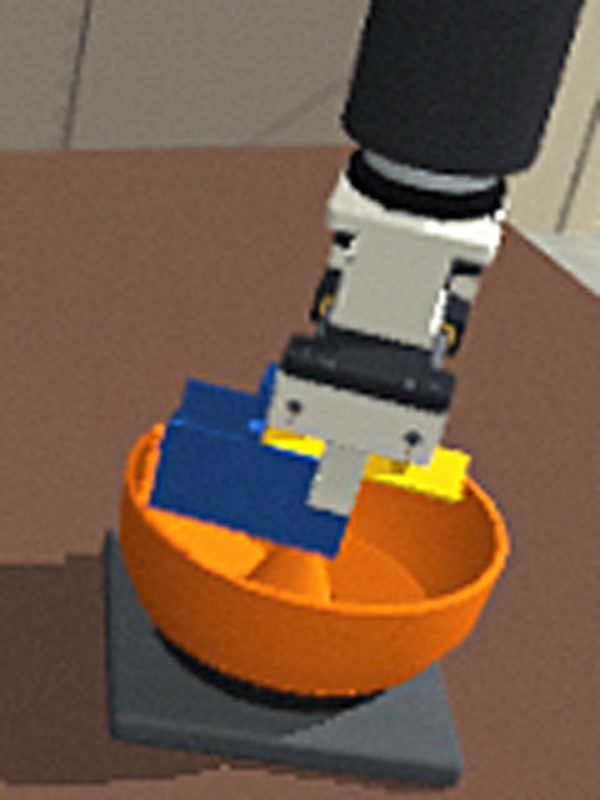

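carry_out:
  linear:
    - [0.1,-0.3,0]
    - [0.1,-0.7,0]
    - [0.1,-1.1,0]
    - [0.1,-1.4,0]
  twist: [0,0,0,0]

```text
clock: 17.87
tool_pos: [0.4761, 0.29, 0.3139]
orientation: [179.6, -0.1, 144.9]
force: [5.0, 11.9, -0.8]
opening: 0.0533
```

carry_out:
  linear:
    - [0,-0.2,0]
    - [0,-0.4,0]
    - [0,-0.6,0]
    - [0,-0.8,0]
  twist: [0,0,0,0]

```text
clock: 18.2
tool_pos: [0.4736, 0.287, 0.3173]
orientation: [178.8, 0.0, 145.0]
force: [6.4, 16.7, 1.7]
opening: 0.0534
```

Run:
```python
from h import *
o=ctrl.get_obs(); print(o['clock'],o['tool_pos'],o['opening'],o['force'],o['orientation'])
cv2.imwrite('pics/s17.png',ctrl.snapshot('scene'))
crop('', 'pics/s17.png',330,80,120,160,5,'pics/s17c.png')
```

```text
18.2 [0.47358009 0.2870296  0.31726312] 0.05335800757243769 [ 6.43469996 16.67460878  1.72641843] [1.78824441e+02 2.13250741e-02 1.44956658e+02]
```

View pics/s17c.png

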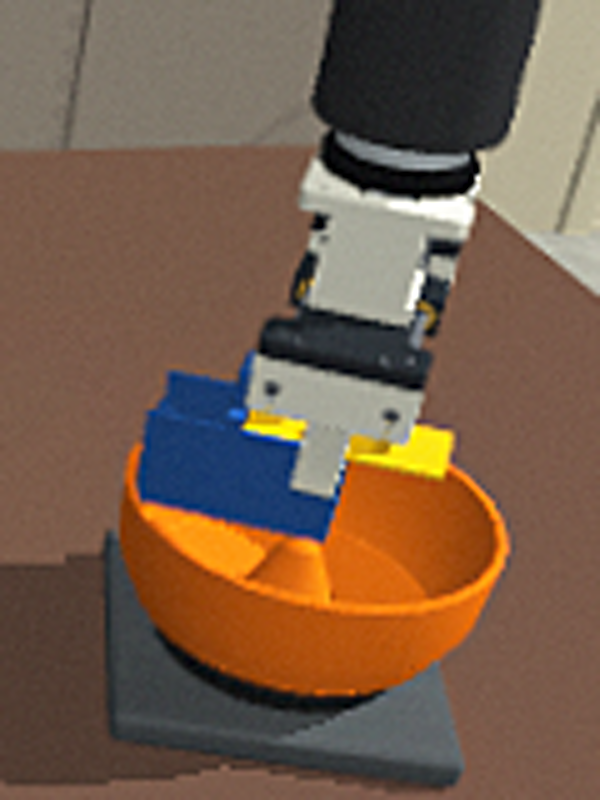

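carry_out:
  linear:
    - [0,0,0]
    - [0,0,0]
    - [0,0,0]
  twist: [0,0,0]
  fingers: 0.0

```text
clock: 18.5
tool_pos: [0.4736, 0.2871, 0.3182]
orientation: [178.7, 0.0, 145.0]
force: [0.8, 3.8, -1.6]
opening: 0.0537
```

carry_out:
  linear:
    - [0,0,0]
    - [0,0,0]
    - [0,0,0]
  twist: [0,0,0]
  fingers: 0.14

```text
clock: 18.75
tool_pos: [0.4735, 0.2871, 0.3181]
orientation: [178.7, 0.0, 145.0]
force: [1.1, 2.3, -2.1]
opening: 0.0535
```

carry_out:
  linear:
    - [0,-0.2,0.1]
    - [0,-0.4,0.2]
    - [0,-0.6,0.3]
    - [0,-0.8,0.4]
    - [0,-1,0.5]
  twist: [0,0,0,0,0]
  fingers: 0.17

```text
clock: 19.17
tool_pos: [0.4711, 0.2841, 0.3174]
orientation: [177.7, 0.2, 145.1]
force: [6.5, 22.4, 10.3]
opening: 0.0538
```

Run:
```python
from h import *
o=ctrl.get_obs(); print(o['clock'],o['tool_pos'],o['opening'],o['force'],o['orientation'])
cv2.imwrite('pics/s18.png',ctrl.snapshot('scene'))
crop('', 'pics/s18.png',330,80,120,160,5,'pics/s18c.png')
```

```text
19.1667 [0.47112149 0.28408856 0.31735254] 0.05377442250201953 [ 6.53737678 22.35595039 10.27616507] [1.77653102e+02 1.74722221e-01 1.45108731e+02]
```

View pics/s18c.png

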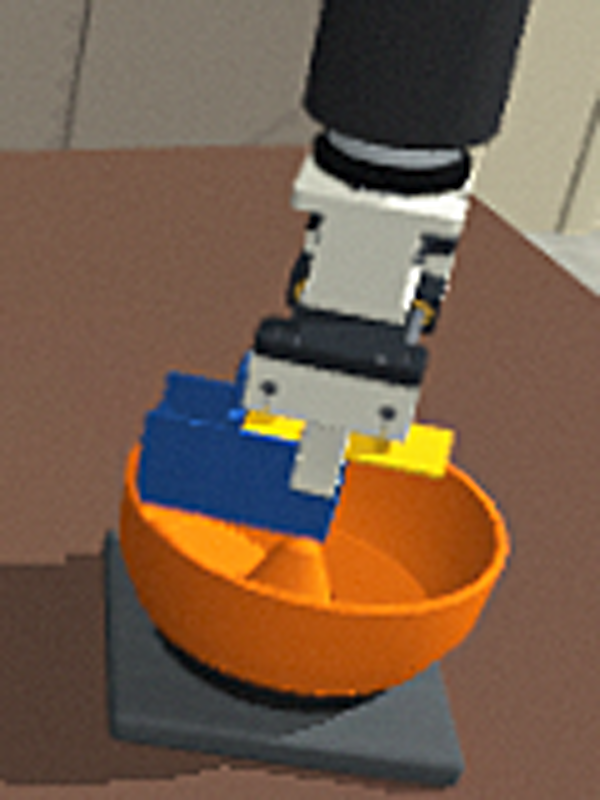

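carry_out:
  linear:
    - [0,-0.3,0.1]
    - [0,-0.6,0.2]
    - [0,-0.8,0.3]
  twist: [0,0,0]
  fingers: 0.2

```text
clock: 19.47
tool_pos: [0.469, 0.2816, 0.3177]
orientation: [176.8, 0.3, 145.2]
force: [6.0, 20.8, 7.7]
opening: 0.0534
```

carry_out:
  linear:
    - [0,-0.3,0.1]
    - [0,-0.6,0.2]
    - [0,-0.8,0.3]
  twist: [0,0,0]
  fingers: 0.215

```text
clock: 19.72
tool_pos: [0.467, 0.2791, 0.3175]
orientation: [175.9, 0.4, 145.3]
force: [4.3, 20.1, 6.5]
opening: 0.0537
```

Run:
```python
from h import *
o=ctrl.get_obs(); print(o['clock'],o['tool_pos'],o['opening'],o['force'],o['orientation'])
cv2.imwrite('pics/s19.png',ctrl.snapshot('scene'))
crop('', 'pics/s19.png',330,80,120,160,5,'pics/s19c.png')
```

```text
19.7167 [0.46697187 0.27912272 0.31752664] 0.05366434682082295 [ 4.32052167 20.12822152  6.45454999] [175.94520944   0.3718619  145.31044666]
```

View pics/s19c.png

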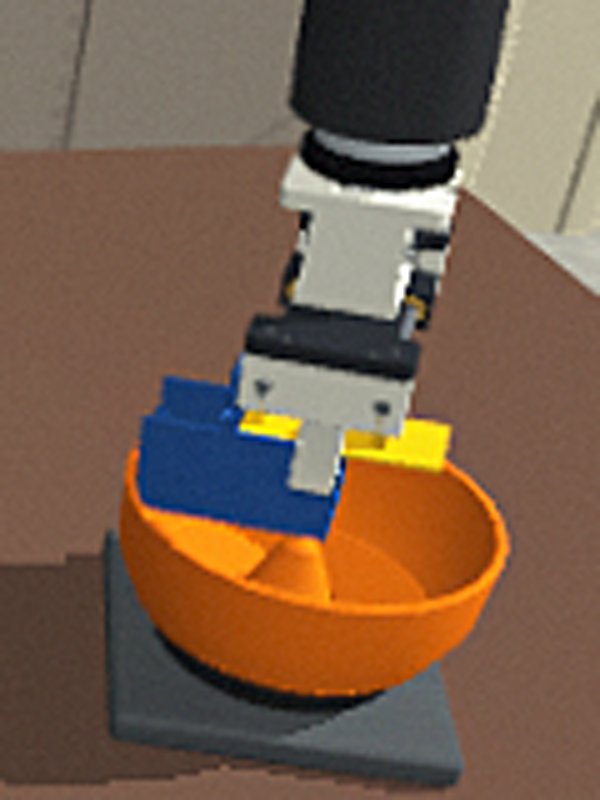

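carry_out:
  linear:
    - [0,-0.6,0.1]
    - [0,-1.2,0.2]
    - [0,-1.6,0.2]
    - [0,-1.8,0.2]
  twist: [0,0,0,0]
  fingers: 0.215

```text
clock: 20.1
tool_pos: [0.4619, 0.2727, 0.3216]
orientation: [174.2, 0.6, 145.5]
force: [11.6, 33.2, 10.5]
opening: 0.0537
```

Run:
```python
from h import *
o=ctrl.get_obs(); print(o['clock'],o['tool_pos'],o['opening'],o['force'],o['moment'],o['orientation'])
cv2.imwrite('pics/s20.png',ctrl.snapshot('scene'))
crop('', 'pics/s20.png',330,80,120,160,5,'pics/s20c.png')
```

```text
20.1 [0.46186503 0.27274541 0.32158749] 0.053703474772016646 [11.55610544 33.21444628 10.50103009] [12.31580927 -4.16407668  0.09513694] [174.18469235   0.57397284 145.50280219]
```

View pics/s20c.png

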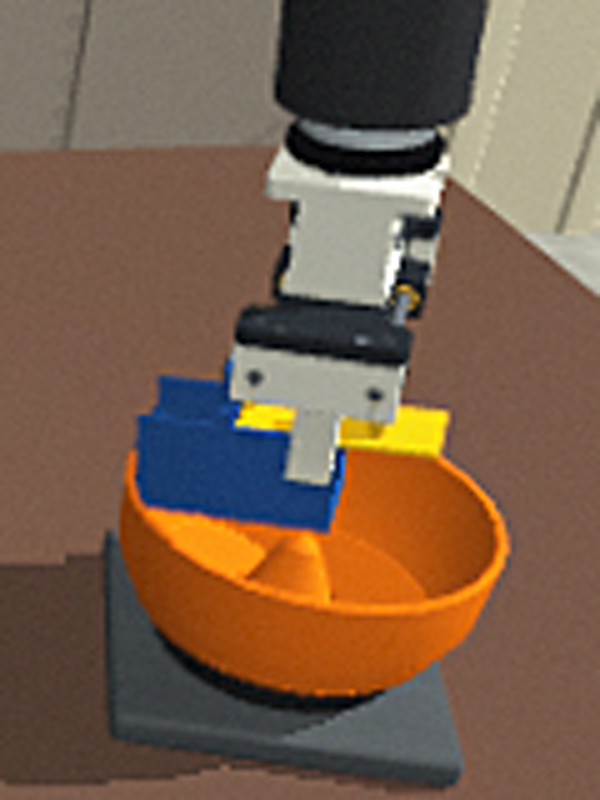

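carry_out:
  linear:
    - [0,-0.7,0]
    - [0,-1.4,0]
    - [0,-2,0]
  twist: [0,0,0]
  fingers: -1

```text
clock: 20.4
tool_pos: [0.4559, 0.2648, 0.3274]
orientation: [172.4, 0.8, 145.7]
force: [11.2, 37.1, 16.2]
opening: 0.0538
```

carry_out:
  linear:
    - [0,-0.7,0]
    - [0,-1.4,0]
    - [0,-2,0]
  twist: [0,0,0]

```text
clock: 20.65
tool_pos: [0.4501, 0.2567, 0.3328]
orientation: [170.6, 1.1, 145.9]
force: [9.3, 36.5, 18.8]
opening: 0.0538
```

carry_out:
  linear:
    - [0,-0.7,0]
    - [0,-1.4,0]
    - [0,-2,0]
  twist: [0,0,0]

```text
clock: 20.9
tool_pos: [0.4443, 0.2485, 0.3379]
orientation: [168.8, 1.3, 146.1]
force: [7.1, 35.3, 22.4]
opening: 0.0538
```

Run:
```python
from h import *
o=ctrl.get_obs(); print(o['clock'],o['tool_pos'],o['opening'],o['force'],o['moment'],o['orientation'])
cv2.imwrite('pics/s21.png',ctrl.snapshot('scene'))
crop('', 'pics/s21.png',330,80,120,160,5,'pics/s21c.png')
```

```text
20.9 [0.44432452 0.24849055 0.33788534] 0.05384022824060762 [ 7.10321671 35.26094261 22.37330611] [13.453954   -3.18280336  0.80636397] [168.76274817   1.31472506 146.10321669]
```

View pics/s21c.png

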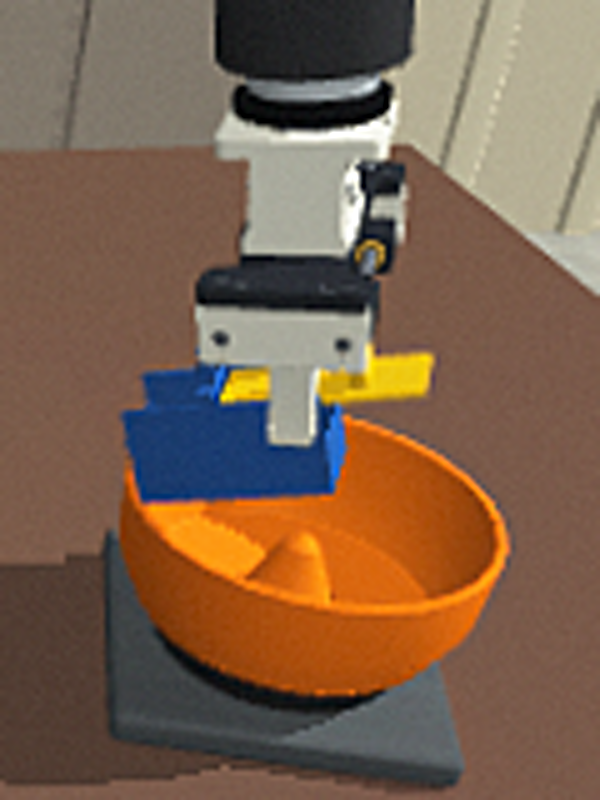

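carry_out:
  linear:
    - [0,1.2,0.2]
    - [0,2.4,0.5]
    - [0,3.4,1]
    - [0,3.3,2]
    - [0,3,3]
    - [0,2.8,3.8]
    - [0,2.8,3.8]
  twist: [0,0,0,0,0,0,0]

```text
clock: 21.53
tool_pos: [0.4645, 0.2768, 0.3053]
orientation: [168.7, 1.3, 146.1]
force: [0.6, 1.1, 2.4]
opening: 0.054
```

```bash
cat >> h.py <<'E'
M=np.array([-np.cos(np.radians(55)),-np.sin(np.radians(55))])
def st(name,tag,x0=330,y0=80,w=120,h=160):
    o=ctrl.get_obs(); R=Rn.from_euler('xyz',o['orientation'],degrees=True).as_matrix()
    g=o['tool_pos']+R[:,2]*ctrl.grip_depth
    print('t',o['clock'],'tilt',np.degrees(np.arccos(-R[2,2])).round(1),'tool z dir',R[:,2].round(3),'grasp',g.round(4),'mouthward of bowl centre',((g[:2]-[.474,.288])@M).round(4),'F',o['force'].round(1),'op',round(o['opening'],4),'j',o['joint_pos'].round(0))
    cv2.imwrite(f'pics/{tag}.png',ctrl.snapshot(name)); crop('',f'pics/{tag}.png',x0,y0,w,h,5,f'pics/{tag}c.png')
E
python3 - <<'E'
from h import *
st('scene','s22')
E
```

```text
t 21.5333 tilt 11.3 tool z dir [ 0.128  0.149 -0.98 ] grasp [0.4849 0.3006 0.1492] mouthward of bowl centre -0.0165 F [0.6 1.1 2.4] op 0.054 j [ 52.  10. -29.   1. -40. -86.]
```

View pics/s22c.png

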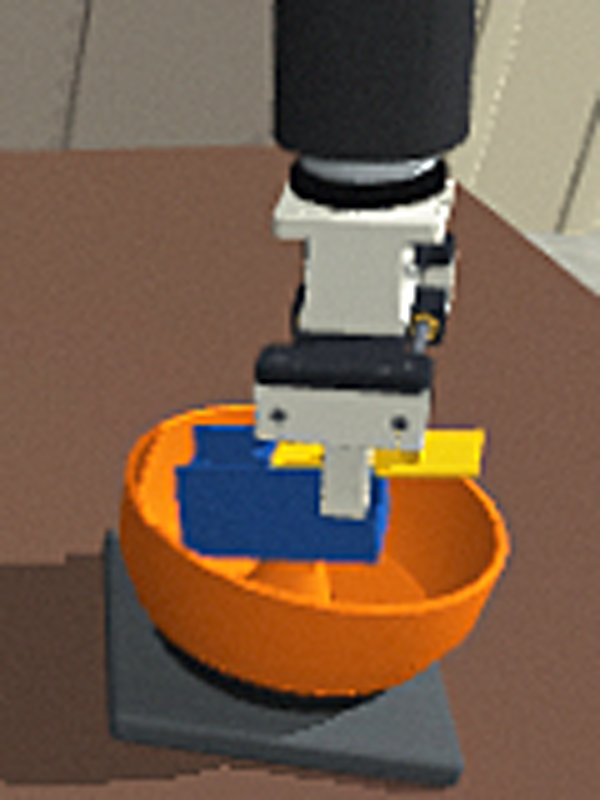

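carry_out:
  linear:
    - [0,-0.6,-0.3]
    - [0,-1.2,-0.6]
    - [0,-1.8,-0.6]
    - [0,-2.4,-0.6]
    - [0,-3,-0.6]
    - [0,-3.5,-0.6]
  twist: [0,0,0,0,0,0]

```text
clock: 22.08
tool_pos: [0.4481, 0.2531, 0.3098]
orientation: [167.4, 1.5, 146.2]
force: [6.4, 33.1, 6.9]
opening: 0.0539
```

carry_out:
  linear:
    - [0,-0.8,0]
    - [0,-1.5,0]
    - [0,-2,0]
  twist: [0,0,0]

```text
clock: 22.33
tool_pos: [0.4425, 0.2458, 0.3135]
orientation: [165.5, 1.7, 146.4]
force: [6.5, 40.2, 12.0]
opening: 0.0536
```

carry_out:
  linear:
    - [0,-0.8,0]
    - [0,-1.5,0]
    - [0,-2,0]
  twist: [0,0,0]

```text
clock: 22.58
tool_pos: [0.4372, 0.2387, 0.3172]
orientation: [163.5, 1.9, 146.6]
force: [6.5, 39.6, 15.2]
opening: 0.0538
```

Run:
```python
from h import *
st('scene','s23')
```

```text
t 22.5833 tilt 16.6 tool z dir [ 0.183  0.219 -0.958] grasp [0.4664 0.2737 0.1646] mouthward of bowl centre 0.0161 F [ 6.5 39.6 15.2] op 0.0538 j [ 51.   4. -35.   1. -34. -85.]
```

View pics/s23c.png

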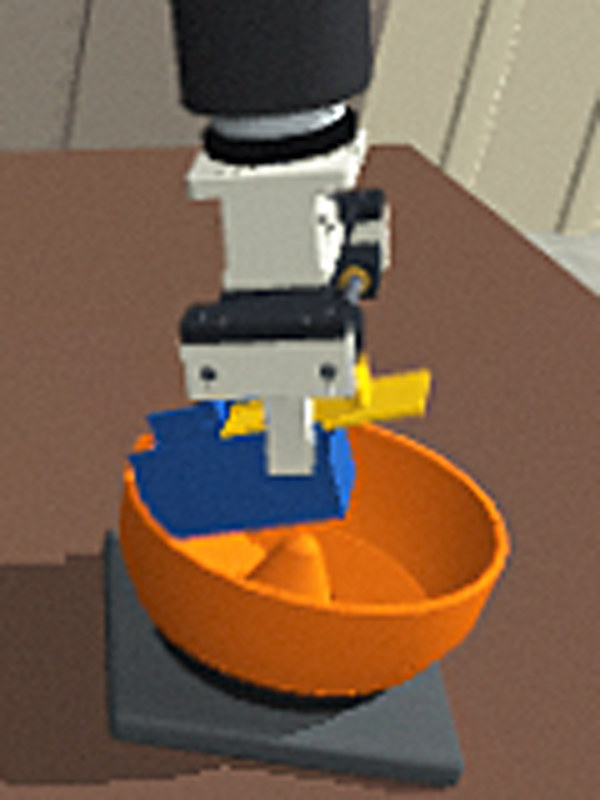

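carry_out:
  linear:
    - [0,1,-0.2]
    - [0,1.8,-1.5]
    - [0,2.3,-3.5]
    - [0,2.8,-5.5]
    - [0,3.2,-7.5]
    - [0,3.4,-8.6]
    - [0,3.4,-8.6]
    - [0,3.4,-8.6]
    - [0,3.4,-8.6]
    - [0,3.4,-8.6]
    - [0,3.4,-8.6]
    - [0,3.4,-8.6]
  twist: [0,0,0,-5,-12,-19,-26,-33,-40,-47,-54,-61]

```text
clock: 23.63
tool_pos: [0.4381, 0.2459, 0.4085]
orientation: [173.7, 15.3, -152.6]
force: [0.8, 0.3, -4.5]
opening: 0.0538
```

carry_out:
  linear:
    - [0,0,0]
    - [0,0,0]
    - [0,0,0]
    - [0,0,0]
    - [0,0,0]
    - [0,0,0]
    - [0,0,0]
    - [0,0,0]
    - [0,0,0]
    - [0,0,0]
    - [0,0,0]
    - [0,0,0]
  twist: [-7,-14,-21,-28,-35,-42,-49,-56,-63,-70,-77,-84]

```text
clock: 24.63
tool_pos: [0.4372, 0.2446, 0.4073]
orientation: [-165.4, 7.5, -66.5]
force: [0.5, 0.2, -4.4]
opening: 0.0538
```

Run:
```python
from h import *
st('scene','s24')
print(ctrl.get_obs()['orientation'],Rn.from_euler('xyz',ctrl.get_obs()['orientation'],degrees=True).as_matrix().round(3))
```

```text
t 24.6333 tilt 16.4 tool z dir [ 0.18   0.217 -0.96 ] grasp [0.4659 0.2791 0.2544] mouthward of bowl centre 0.0119 F [ 0.5  0.2 -4.4] op 0.0538 j [ 52.  -1. -27.   1. -48.  60.]
[-165.36677065    7.40643054  -66.01399385] [[ 0.403 -0.897  0.18 ]
 [-0.906 -0.364  0.217]
 [-0.129 -0.251 -0.959]]
```

View pics/s24c.png

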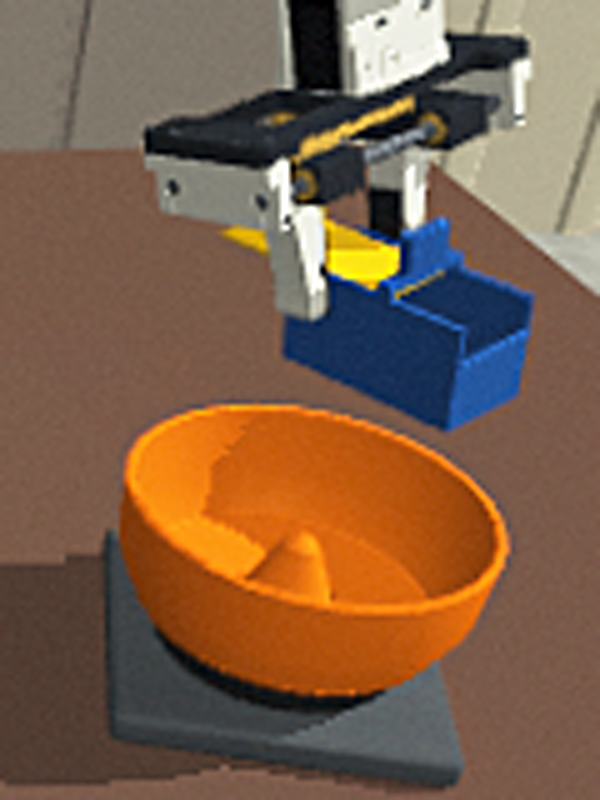

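```bash
cat >> h.py <<'E'
def gp(g):
    "shift (cm, tool axes) moving the grasp point to g, orientation kept"
    o=ctrl.get_obs(); R=Rn.from_euler('xyz',o['orientation'],degrees=True).as_matrix()
    s=R.T@(np.array(g)-o['tool_pos']-R[:,2]*ctrl.grip_depth)*100
    print('shift',s.round(2))
E
python3 - <<'E'
from h import *
gp((.458,.269,.20)); gp((.458,.269,.144))
E
```

```text
shift [1.31 2.45 4.86]
shift [ 2.03  3.85 10.24]
```

carry_out:
  linear:
    - [0.3,0.5,1]
    - [0.6,1.2,2.2]
    - [1,2,3.6]
    - [1.3,2.4,4.8]
    - [1.4,2.7,5.8]
    - [1.6,3,6.8]
    - [1.8,3.4,8.2]
    - [1.9,3.7,9.4]
    - [2,3.8,10.1]
    - [2,3.8,10.2]
  twist: [-7,-14,-21,-28,-29,-29,-29,-29,-29,-29]

```text
clock: 25.52
tool_pos: [0.4289, 0.2338, 0.2956]
orientation: [-163.9, -0.5, -38.2]
force: [0.4, 0.0, -3.9]
opening: 0.0539
```

```bash
sed -i 's/^M=.*/M=np.array([np.cos(np.radians(51)),np.sin(np.radians(51))])/' h.py
python3 - <<'E'
from h import *
st('scene','s25')
print(Rn.from_euler('xyz',ctrl.get_obs()['orientation'],degrees=True).as_matrix().round(3))
E
```

```text
t 25.5167 tilt 16.1 tool z dir [ 0.178  0.214 -0.961] grasp [0.4572 0.2679 0.1426] mouthward of bowl centre -0.0262 F [ 0.4  0.  -3.9] op 0.0539 j [ 52.   5. -38.   1. -31.  89.]
[[ 0.787 -0.591  0.179]
 [-0.617 -0.757  0.215]
 [ 0.008 -0.279 -0.96 ]]
```

View pics/s25c.png

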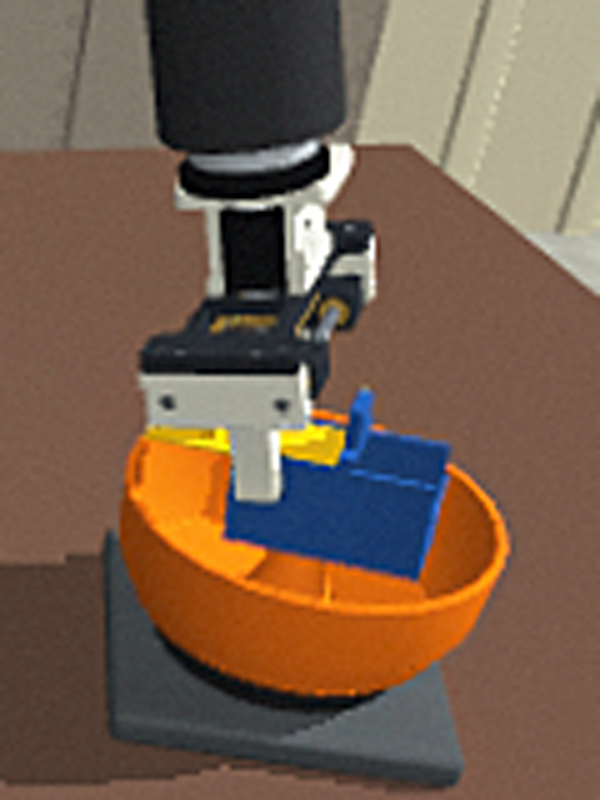

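carry_out:
  linear:
    - [0,-0.5,0.1]
    - [0,-1.1,0.3]
    - [0,-1.7,0.5]
    - [0,-2.4,0.7]
    - [0,-3.1,0.9]
    - [0,-3.6,1]
  twist: [0,0,0,0,0,0]

```text
clock: 26.07
tool_pos: [0.4502, 0.2605, 0.2959]
orientation: [-164.5, -0.4, -38.2]
force: [-25.1, -24.8, 22.3]
opening: 0.0537
```

carry_out:
  linear:
    - [0,-0.8,0.2]
    - [0,-1.5,0.4]
    - [0,-2,0.5]
  twist: [0,0,0]

```text
clock: 26.32
tool_pos: [0.4597, 0.272, 0.2945]
orientation: [-165.4, -0.4, -38.3]
force: [-26.4, -25.3, 18.1]
opening: 0.0541
```

Run:
```python
from h import *
st('scene','s26')
print(ctrl.get_obs()['orientation'])
```

```text
t 26.3167 tilt 14.6 tool z dir [ 0.161  0.193 -0.968] grasp [0.4853 0.3028 0.1403] mouthward of bowl centre 0.0186 F [-26.4 -25.3  18.1] op 0.0541 j [ 52.   9. -32.   1. -34.  89.]
[-165.43076658   -0.37907935  -38.32539778]
```

View pics/s26c.png

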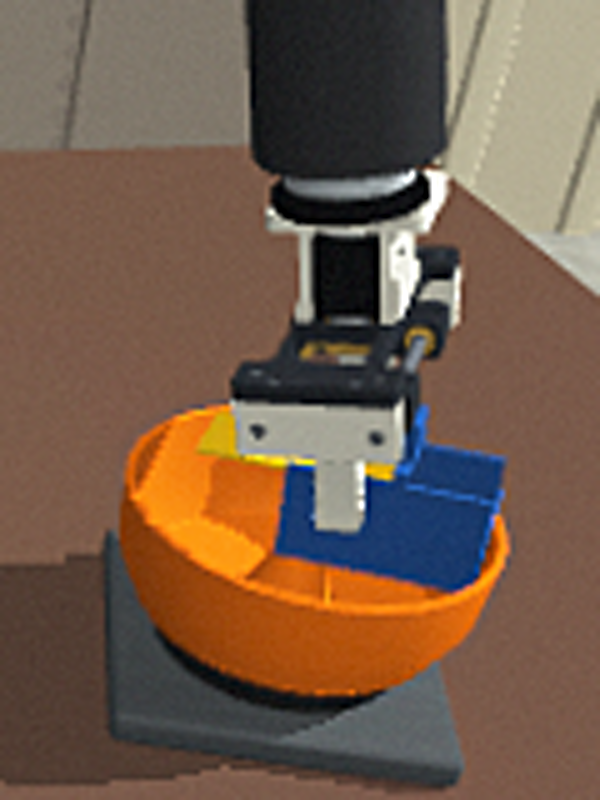

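carry_out:
  linear:
    - [0,-0.7,0]
    - [0,-1.3,0]
    - [0,-1.6,0]
  twist: [0,0,0]

```text
clock: 26.62
tool_pos: [0.4655, 0.2789, 0.2952]
orientation: [-166.6, -0.3, -38.5]
force: [-26.4, -25.4, 14.3]
opening: 0.0543
```

carry_out:
  linear:
    - [0,-0.7,0]
    - [0,-1.3,0]
    - [0,-1.6,0]
  twist: [0,0,0]

```text
clock: 26.87
tool_pos: [0.471, 0.2851, 0.2956]
orientation: [-167.9, -0.2, -38.7]
force: [-26.6, -27.5, 16.6]
opening: 0.0535
```

Run:
```python
from h import *
st('scene','s27')
print(ctrl.get_obs()['orientation'])
```

```text
t 26.8667 tilt 12.1 tool z dir [ 0.134  0.162 -0.978] grasp [0.4923 0.311  0.1399] mouthward of bowl centre 0.0294 F [-26.6 -27.5  16.6] op 0.0535 j [ 52.  11. -29.   0. -38.  89.]
[-167.84398506   -0.18133732  -38.65964254]
```

View pics/s27c.png

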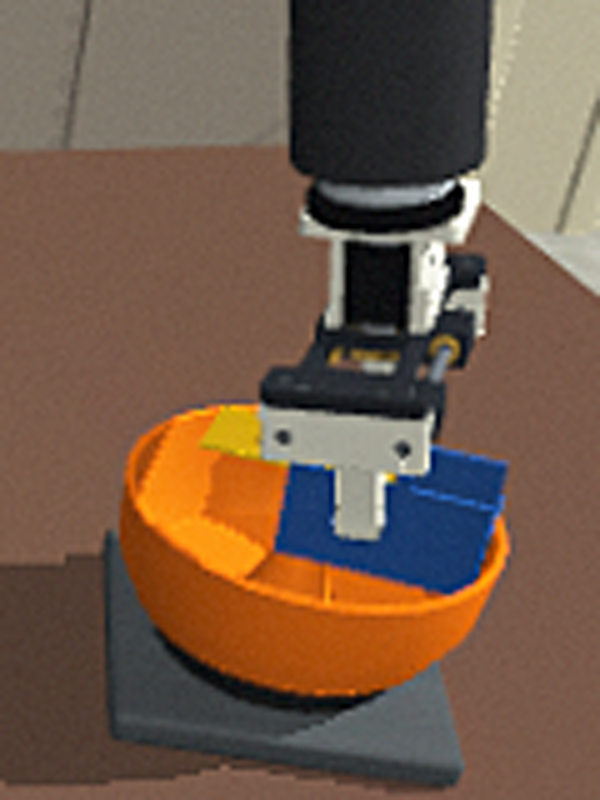

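carry_out:
  linear:
    - [0,0.8,0]
    - [0,1.5,-0.5]
    - [0,1.5,-2]
    - [0,1.3,-4]
    - [0,1.1,-6]
    - [0,1,-7.5]
    - [0,1,-8]
    - [0,1,-8]
  twist: [0,0,0,0,0,0,0,0]

```text
clock: 27.58
tool_pos: [0.4546, 0.2651, 0.3736]
orientation: [-167.6, -0.2, -38.6]
force: [0.1, 0.6, -4.7]
opening: 0.0538
```

Run:
```python
from h import *
st('scene','s28',340,60,100,130)
```

```text
t 27.5833 tilt 12.4 tool z dir [ 0.137  0.166 -0.977] grasp [0.4764 0.2915 0.218 ] mouthward of bowl centre 0.0043 F [ 0.1  0.6 -4.7] op 0.0538 j [ 52.   4. -26.   0. -48.  89.]
```

View pics/s28c.png

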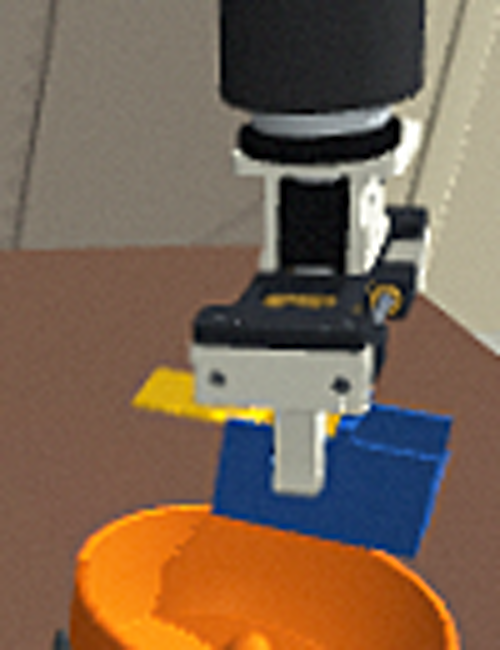

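```bash
cat >> h.py <<'E'
def side(uv,off=.027):
    "ray points on the near side wall plane, in tool y,z (mm) relative to the grasp point"
    o=ctrl.get_obs(); R=Rn.from_euler('xyz',o['orientation'],degrees=True).as_matrix(); g=o['tool_pos']+R[:,2]*ctrl.grip_depth
    e,v=ray('scene',uv); n=R[:,0]; s=((g+off*n-e)@n)/(v@n); P=e+v*s[:,None]
    return ((P-g)@R)[:,1:]*1000,P
E
python3 - <<'E'
from h import *
uv=[[340+x/5-.4,60+y/5-.4] for x,y in((213,513),(416,556),(446,456),(228,420))]
q,P=side(uv); print(q.round(1)); 
for i,j in((0,1),(3,2)): d=q[i]-q[j]; dd=P[j]-P[i]; print('len',np.linalg.norm(d),'in-hand angle',np.degrees(np.arctan2(d[1],d[0])),'world mouth elev',np.degrees(np.arcsin(dd[2]/np.linalg.norm(dd))), 'dir',np.degrees(np.arctan2(dd[1],dd[0])))
E
```

```text
[[ 44.9  39. ]
 [-56.9  52.2]
 [-67.7  -3.3]
 [ 37.6 -14.1]]
len 102.67725233583079 in-hand angle -7.413497309791107 world mouth elev 4.847510426508686 dir 51.3522880372783
len 105.84352133650454 in-hand angle -5.809456494161054 world mouth elev 6.451544817052221 dir 51.35685041259797
```

Run:
```python
from h import *
o=ctrl.get_obs(); R=Rn.from_euler('xyz',o['orientation'],degrees=True).as_matrix(); g=o['tool_pos']+R[:,2]*ctrl.grip_depth
mid=g+R@np.array([0,-6,45.6])/1000; tail=g+R@np.array([0,45,39])/1000
print('mid',mid,'tail',tail)
d=np.array([.6045,-.029,0])-mid; d[2]=.16-tail[2]
print('g1',g+d); gp(g+d); d[2]=.0815+.008-tail[2]; gp(g+d)
```

```text
mid [0.48561964 0.3030694  0.17311817] tail [0.45361985 0.26305218 0.16873699]
g1 [ 0.59469232 -0.04106375  0.20766669]
shift [30.03 18.28 -2.99]
shift [30.01 19.78  3.9 ]
```

carry_out:
  linear:
    - [1.2,0.8,-0.2]
    - [3.8,2.3,-0.5]
    - [7,4.3,-0.9]
    - [10.2,6.2,-1.2]
    - [13.4,8.2,-1.5]
    - [16.6,10.1,-1.8]
    - [19.8,12.1,-2.1]
    - [23,14,-2.4]
    - [26,15.9,-2.7]
    - [28.5,17.4,-2.9]
    - [29.6,18.1,-3]
    - [30,18.3,-3]
  twist: [0,0,0,0,0,0,0,0,0,0,0,0]

```text
clock: 28.63
tool_pos: [0.5735, -0.0696, 0.3612]
orientation: [-167.9, -0.1, -38.8]
force: [-0.4, 0.6, -4.8]
opening: 0.0535
```

Run:
```python
from h import *
o=ctrl.get_obs(); R=Rn.from_euler('xyz',o['orientation'],degrees=True).as_matrix(); g=o['tool_pos']+R[:,2]*ctrl.grip_depth
mid=g+R@np.array([0,-6,45.6])/1000; tail=g+R@np.array([0,45,39])/1000
print(o['clock'],o['orientation'],'mid',mid,'tail',tail)
d=np.array([.6045,-.029,0])-mid;  d[2]=.0815+.006-tail[2]; gp(g+d)
st('scene','s29',220,90,120,160)
```

```text
28.6333 [-1.67869775e+02 -6.40074298e-02 -3.88404702e+01] mid [ 0.60437285 -0.03161205  0.16208658] tail [ 0.57223605 -0.071532    0.15782237]
shift [-0.16  1.27  6.92]
t 28.6333 tilt 12.1 tool z dir [ 0.133  0.163 -0.978] grasp [ 0.5946 -0.0436  0.2054] mouthward of bowl centre -0.1818 F [-0.4  0.6 -4.8] op 0.0535 j [  9.  12. -14. -10. -55. 137.]
```

View pics/s29c.png

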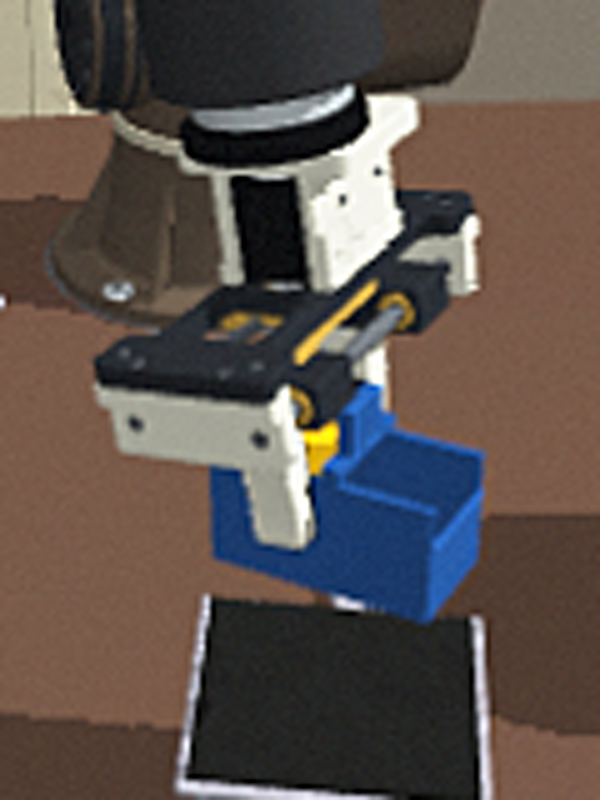

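carry_out:
  linear:
    - [0,0.2,0.8]
    - [-0.1,0.5,2.4]
    - [-0.1,0.9,4.2]
    - [-0.2,1.2,5.8]
    - [-0.2,1.3,6.7]
    - [-0.2,1.3,6.9]
  twist: [0,0,0,0,0,0]

```text
clock: 29.18
tool_pos: [0.5721, -0.0653, 0.2883]
orientation: [-168.0, 0.1, -38.8]
force: [-0.4, 0.5, -4.4]
opening: 0.0536
```

carry_out:
  linear:
    - [0,0.05,0.2]
    - [0,0.1,0.4]
    - [0,0.15,0.6]
  twist: [0,0,0]

```text
clock: 29.43
tool_pos: [0.5728, -0.0646, 0.2841]
orientation: [-167.9, 0.0, -38.7]
force: [-2.3, 7.2, 10.1]
opening: 0.0537
```

carry_out:
  linear:
    - [0,0,0]
    - [0,0,0]
    - [0,0,0]
    - [0,0,0]
  twist: [0,0,0,0]
  fingers: 0.3

```text
clock: 29.77
tool_pos: [0.573, -0.0647, 0.2848]
orientation: [-167.8, -0.0, -38.7]
force: [0.6, -0.3, 0.1]
opening: 0.0567
```

carry_out:
  linear:
    - [0,0,0]
    - [0,0,0]
    - [0,0,-0.3]
    - [0,0,-1]
    - [0,0,-2.5]
    - [0,0,-4.5]
    - [0,0,-6.5]
    - [0,0,-8.5]
    - [0,0,-10]
  twist: [0,0,0,0,0,0,0,0,0]
  fingers: 1

```text
clock: 30.52
tool_pos: [0.5596, -0.0815, 0.385]
orientation: [-167.8, -0.2, -38.7]
force: [0.7, 0.6, 0.3]
opening: 0.0876
```

Run:
```python
from h import *
st('scene','s30',220,90,120,160)
```

```text
t 30.5167 tilt 12.2 tool z dir [ 0.135  0.164 -0.977] grasp [ 0.5811 -0.0554  0.2294] mouthward of bowl centre -0.1995 F [0.7 0.6 0.3] op 0.0876 j [  8.   9. -14. -10. -58. 138.]
```

View pics/s30c.png

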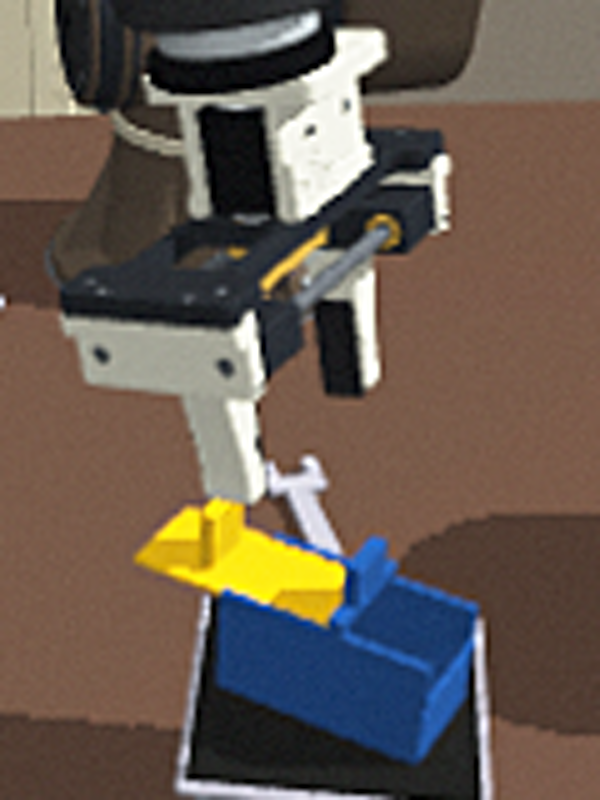

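Run:
```python
from h import *
gp((.559,.389,.20)); gp((.559,.389,.10))
```

```text
shift [-29.63 -31.85  10.11]
shift [-29.69 -29.7   19.88]
```

carry_out:
  linear:
    - [-1.5,-1.6,0.4]
    - [-4.2,-4.5,1.3]
    - [-7,-7.5,2.2]
    - [-9.8,-10.5,3.2]
    - [-12.6,-13.5,4.2]
    - [-15.4,-16.5,5.2]
    - [-18.2,-19.5,6.1]
    - [-21,-22.5,7]
    - [-23.8,-25.5,8]
    - [-26.6,-28.5,9]
    - [-28.8,-31,9.8]
    - [-29.6,-31.8,10.1]
  twist: [0,0,0,0,0,0,0,0,0,0,0,0]
  fingers: -1

```text
clock: 31.57
tool_pos: [0.5364, 0.367, 0.3553]
orientation: [-167.6, -0.4, -38.5]
force: [-0.3, -1.0, 1.6]
opening: 0.0128
```

Run:
```python
from h import *
st('scene','s31',330,60,130,150)
gp((.559,.389,.10))
```

```text
t 31.5667 tilt 12.4 tool z dir [ 0.139  0.164 -0.977] grasp [0.5585 0.3931 0.1997] mouthward of bowl centre 0.1349 F [-0.3 -1.   1.6] op 0.0128 j [ 52.  17. -13.   1. -48.  90.]
shift [0.24 2.38 9.65]
```

View pics/s31c.png

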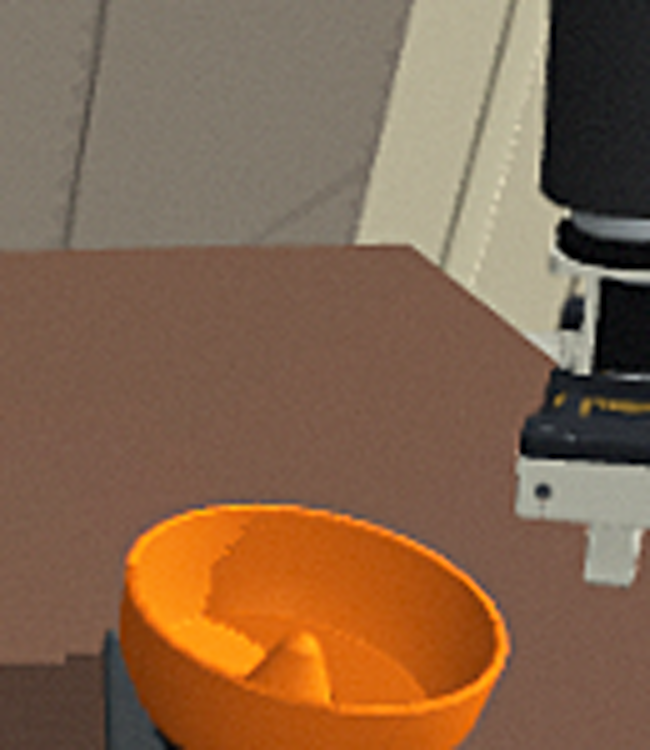

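carry_out:
  linear:
    - [0.1,0.4,1.5]
    - [0.2,0.9,3.5]
    - [0.2,1.3,5.5]
    - [0.2,1.8,7.5]
    - [0.2,2.2,9.2]
    - [0.2,2.6,9.7]
    - [0.2,3.3,9.7]
  twist: [0,0,0,0,0,0,0]

```text
clock: 32.2
tool_pos: [0.5313, 0.3556, 0.2519]
orientation: [-167.8, -0.4, -38.5]
force: [2.0, 3.0, -3.1]
opening: 0.0004
```

carry_out:
  linear:
    - [0,0.7,0]
    - [0,1.4,0]
    - [0,2,0]
  twist: [0,0,0]

```text
clock: 32.45
tool_pos: [0.5262, 0.3501, 0.2552]
orientation: [-165.7, -0.5, -38.3]
force: [40.3, 45.1, -22.5]
opening: -0.0002
```

Run:
```python
from h import *
st('scene','s32',330,60,130,150)
```

```text
t 32.45 tilt 14.3 tool z dir [ 0.16   0.188 -0.969] grasp [0.5517 0.38   0.1008] mouthward of bowl centre 0.1204 F [ 40.3  45.1 -22.5] op -0.0002 j [ 51.  21. -22.   1. -33.  90.]
```

View pics/s32c.png

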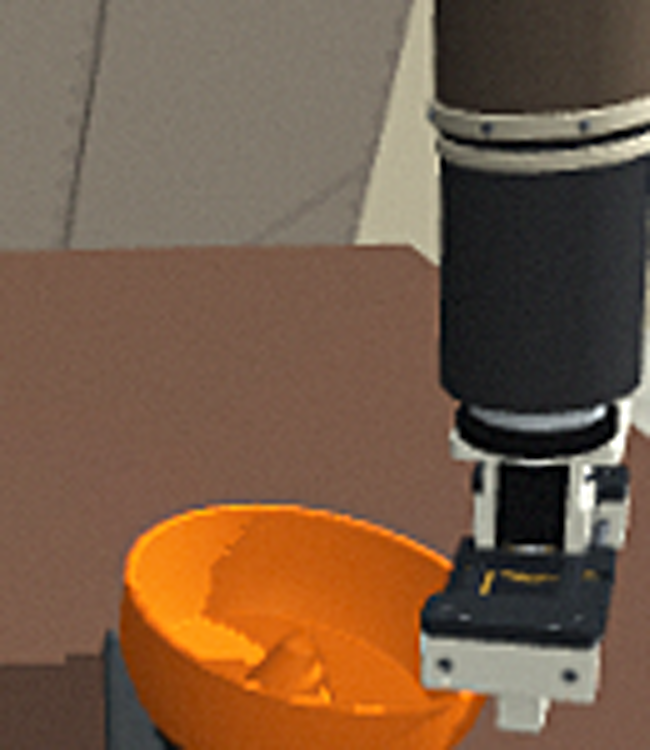

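carry_out:
  linear:
    - [0,0.7,0]
    - [0,1.3,0]
  twist: [0,0]

```text
clock: 32.67
tool_pos: [0.523, 0.3468, 0.2589]
orientation: [-164.2, -0.7, -38.1]
force: [28.8, 33.7, -16.8]
opening: 0.0005
```

carry_out:
  linear:
    - [0,0.7,0]
    - [0,1.3,0]
  twist: [0,0]

```text
clock: 32.83
tool_pos: [0.5197, 0.3432, 0.2618]
orientation: [-162.9, -0.8, -37.9]
force: [28.1, 33.6, -17.6]
opening: 0.0002
```

carry_out:
  linear:
    - [0,0.7,0]
    - [0,1.3,0]
  twist: [0,0]

```text
clock: 33.0
tool_pos: [0.5165, 0.3397, 0.2645]
orientation: [-161.5, -0.9, -37.7]
force: [25.9, 33.0, -14.1]
opening: 0.0002
```

carry_out:
  linear:
    - [0,0.7,0.3]
    - [0,1.2,0.6]
  twist: [0,0]

```text
clock: 33.17
tool_pos: [0.5148, 0.3376, 0.2628]
orientation: [-160.1, -1.1, -37.6]
force: [7.3, 15.0, 21.8]
opening: 0.0007
```

carry_out:
  linear:
    - [0,0.7,0.3]
    - [0,1.2,0.6]
  twist: [0,0]

```text
clock: 33.33
tool_pos: [0.5129, 0.3352, 0.2611]
orientation: [-158.8, -1.2, -37.4]
force: [6.0, 13.1, 24.0]
opening: 0.0006
```

carry_out:
  linear:
    - [0,0.7,0.3]
    - [0,1.2,0.6]
  twist: [0,0]

```text
clock: 33.5
tool_pos: [0.5112, 0.3327, 0.2591]
orientation: [-157.6, -1.4, -37.2]
force: [4.2, 11.3, 25.5]
opening: 0.0004
```

Run:
```python
from h import *
st('scene','s33',330,60,130,150)
```

```text
t 33.5 tilt 22.5 tool z dir [ 0.248  0.29  -0.924] grasp [0.5508 0.379  0.1119] mouthward of bowl centre 0.119 F [ 4.2 11.3 25.5] op 0.0004 j [ 52.  17. -29.   2. -21.  89.]
```

View pics/s33c.png

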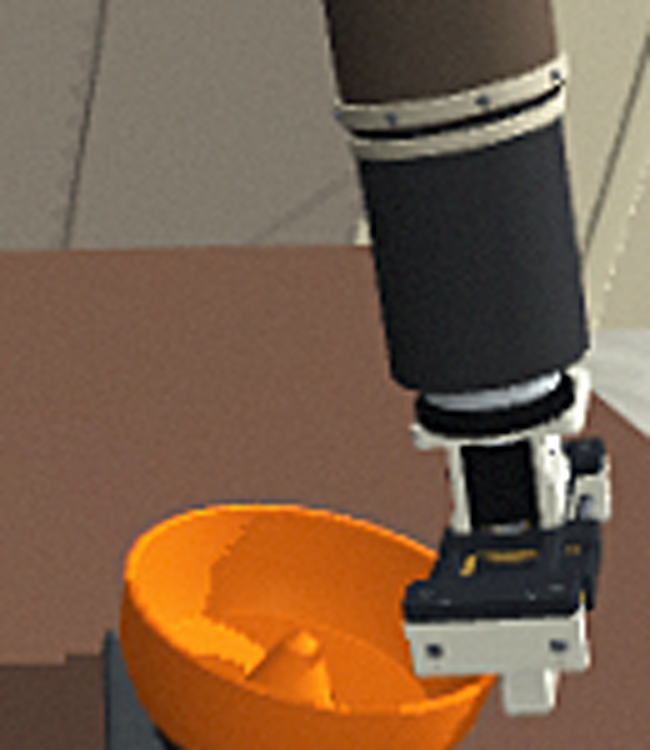

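carry_out:
  linear:
    - [0,0.7,-0.2]
    - [0,1.2,-0.3]
  twist: [0,0]

```text
clock: 33.72
tool_pos: [0.5073, 0.3279, 0.2642]
orientation: [-156.3, -1.5, -37.1]
force: [7.8, 15.4, 9.3]
opening: 0.0003
```

carry_out:
  linear:
    - [0,0.7,0]
    - [0,1.2,0]
  twist: [0,0]

```text
clock: 33.88
tool_pos: [0.5044, 0.3244, 0.2662]
orientation: [-155.1, -1.6, -36.9]
force: [18.6, 25.6, -5.5]
opening: 0.0004
```

carry_out:
  linear:
    - [0,0.7,0]
    - [0,1.2,0]
  twist: [0,0]

```text
clock: 34.05
tool_pos: [0.5015, 0.3208, 0.2679]
orientation: [-153.8, -1.8, -36.8]
force: [19.5, 25.3, -5.4]
opening: 0.0007
```

carry_out:
  linear:
    - [0,0.7,0]
    - [0,1.2,0]
  twist: [0,0]

```text
clock: 34.22
tool_pos: [0.4986, 0.3172, 0.2694]
orientation: [-152.6, -1.9, -36.6]
force: [18.9, 23.7, -3.3]
opening: 0.0006
```

carry_out:
  linear:
    - [0,0.7,0]
    - [0,1.2,0]
  twist: [0,0]

```text
clock: 34.38
tool_pos: [0.4957, 0.3134, 0.2707]
orientation: [-151.5, -2.0, -36.4]
force: [13.9, 19.9, 4.6]
opening: 0.0007
```

carry_out:
  linear:
    - [0,0.6,0]
    - [0,1.1,0]
  twist: [0,0]

```text
clock: 34.55
tool_pos: [0.4927, 0.3092, 0.2717]
orientation: [-150.5, -2.1, -36.3]
force: [8.0, 13.1, 11.5]
opening: 0.0007
```

carry_out:
  linear:
    - [0,-0.7,-0.3]
    - [0,-1,-2]
    - [0,-1,-5]
    - [0,-1,-9]
    - [0,-1,-12]
    - [0,-1,-14]
  twist: [0,0,0,0,0,0]
  fingers: 1

```text
clock: 35.05
tool_pos: [0.4522, 0.2618, 0.4025]
orientation: [-150.3, -2.2, -36.3]
force: [0.8, 0.3, -0.2]
opening: 0.035
```

Run:
```python
from h import *
st('scene','s34',190,130,160,120)
o=ctrl.get_obs();print(o['orientation']);print(Rn.from_euler('xyz',o['orientation'],degrees=True).as_matrix().round(3))
crop('','pics/s34.png',250,180,80,80,9,'pics/s34d.png')
```

```text
t 35.05 tilt 29.8 tool z dir [ 0.32   0.38  -0.868] grasp [0.5033 0.3223 0.2642] mouthward of bowl centre 0.0451 F [ 0.8  0.3 -0.2] op 0.035 j [ 52.  -2. -32.   2. -30.  91.]
[-150.02995673   -2.212693    -36.3359625 ]
[[ 0.805 -0.498  0.323]
 [-0.592 -0.709  0.383]
 [ 0.039 -0.499 -0.866]]
```

View pics/s34d.png

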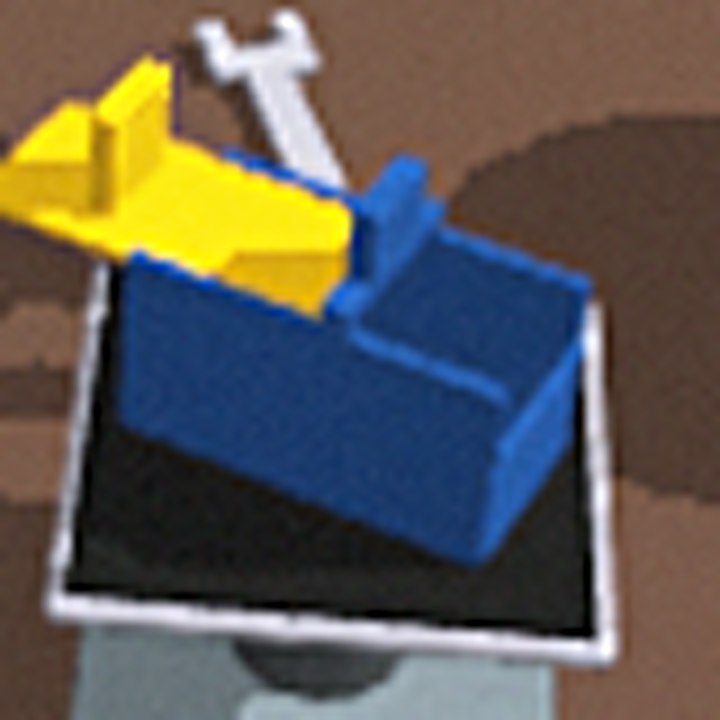

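Run:
```python
from h import *
S=lambda x,y:[250+x/9-.44,180+y/9-.44]
b=plane('scene',[S(120,428),S(478,563),S(570,447)],.0815); print(b)
u=b[1]-b[0]; w=b[2]-b[1]; print(np.linalg.norm(u),np.degrees(np.arctan2(u[1],u[0])),np.linalg.norm(w),np.degrees(np.arctan2(w[1],w[0]))-90)
m=u/np.linalg.norm(u); n=np.array([-m[1],m[0],0])
c=(b[0]+b[1])/2+.027*n; print('centre',c)
# rims front top corner check z=.054
t=plane('scene',[S(120,255)],.0815+.054); print('tail top',t, b[0])
```

```text
[[ 0.59507313 -0.08591072  0.0815    ]
 [ 0.65555085 -0.00502725  0.0815    ]
 [ 0.61558076  0.02952672  0.0815    ]]
0.10099352153730683 53.21401708425742 0.05283544829941108 49.15672725596343
centre [ 0.60368829 -0.02930064  0.0815    ]
tail top [[ 0.59093745 -0.08720015  0.1355    ]] [ 0.59507313 -0.08591072  0.0815    ]
```

Run:
```python
from h import *
o=ctrl.get_obs();R=Rn.from_euler('xyz',o['orientation'],degrees=True).as_matrix()
g=np.array([.5762,-.0637,.1335]); gp(g-.11*R[:,2])
```

```text
shift [ 28.19  30.46 -11.81]
```

carry_out:
  linear:
    - [1.4,1.5,-0.6]
    - [4,4.3,-1.7]
    - [6.7,7.2,-2.8]
    - [9.4,10.1,-3.9]
    - [12.1,13,-5]
    - [14.8,15.9,-6.2]
    - [17.5,18.8,-7.3]
    - [20.2,21.7,-8.4]
    - [22.9,24.6,-9.6]
    - [25.5,27.5,-10.7]
    - [27.4,29.6,-11.5]
    - [28.2,30.4,-11.8]
  twist: [0,1,2,3,3.5,3.5,3.5,3.5,3.5,3.5,3.5,3.5]

```text
clock: 36.1
tool_pos: [0.489, -0.1701, 0.3668]
orientation: [-150.0, -0.4, -39.5]
force: [-0.1, 0.6, 0.5]
opening: 0.0875
```

carry_out:
  linear:
    - [0,0,0]
    - [0,0,0]
  twist: [0,0]

```text
clock: 36.27
tool_pos: [0.4885, -0.1712, 0.367]
orientation: [-150.0, -0.4, -39.6]
force: [-0.3, 1.2, 0.3]
opening: 0.0878
```

Run:
```python
from h import *
st('scene','s35',210,90,140,160)
gp([.5762,-.0637,.1335])
o=ctrl.get_obs();print(Rn.from_euler('xyz',o['orientation'],degrees=True).as_matrix().round(3))
```

```text
t 36.2667 tilt 30.0 tool z dir [ 0.323  0.381 -0.866] grasp [ 0.54   -0.1105  0.2291] mouthward of bowl centre -0.2681 F [-0.3  1.2  0.3] op 0.0878 j [-11.   6. -15. -31. -57. 165.]
shift [-0.19 -0.26 11.21]
[[ 0.771 -0.549  0.323]
 [-0.637 -0.67   0.382]
 [ 0.007 -0.5   -0.866]]
```

View pics/s35c.png

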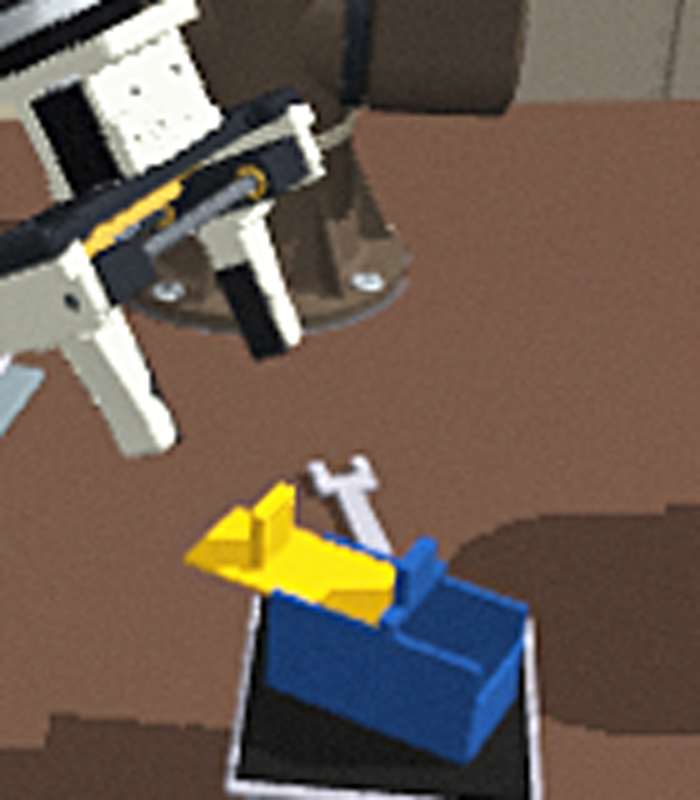

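carry_out:
  linear:
    - [-0.1,-0.1,1.2]
    - [-0.2,-0.3,3.2]
    - [-0.2,-0.3,5.4]
    - [-0.2,-0.3,7.4]
    - [-0.2,-0.3,9]
    - [-0.2,-0.3,10.2]
    - [-0.2,-0.3,10.9]
    - [-0.2,-0.3,11.1]
    - [-0.2,-0.3,11.1]
  twist: [0,0,0,0,0,0,0,0,0]

```text
clock: 37.07
tool_pos: [0.5246, -0.124, 0.2724]
orientation: [-150.0, -0.4, -39.5]
force: [-0.1, -0.5, -0.3]
opening: 0.088
```

Run:
```python
from h import *
st('scene','s36',210,90,140,160)
gp([.5762,-.0637,.1335])
```

```text
t 37.0667 tilt 30.0 tool z dir [ 0.323  0.382 -0.866] grasp [ 0.576  -0.0631  0.1345] mouthward of bowl centre -0.2087 F [-0.1 -0.5 -0.3] op 0.088 j [ -5.  14. -18. -35. -46. 168.]
shift [0.01 0.09 0.13]
```

View pics/s36c.png

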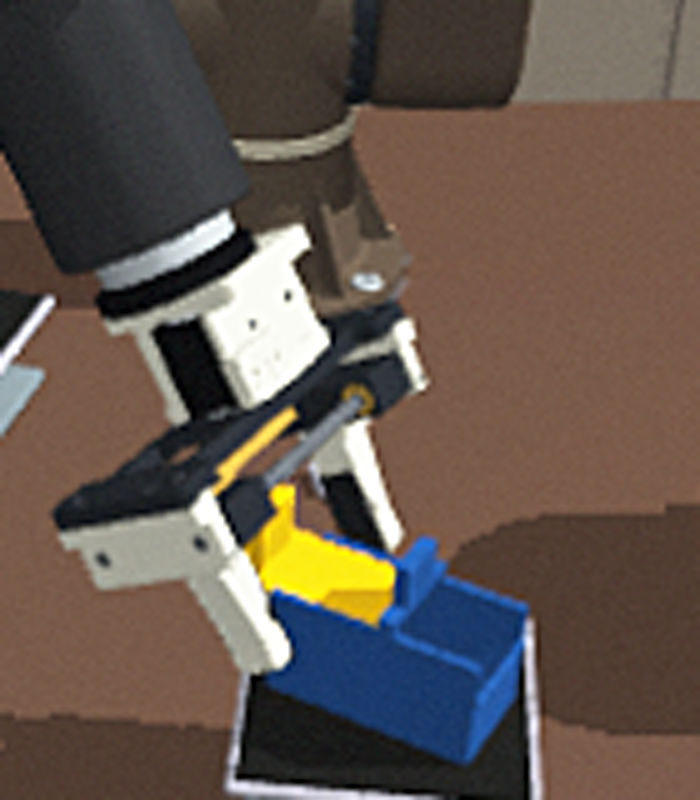

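carry_out:
  linear:
    - [0,0,0.1]
    - [0,0,0.1]
    - [0,0,0.1]
    - [0,0,0.1]
    - [0,0,0.1]
    - [0,0,0.1]
    - [0,0,0.1]
    - [0,0,0.1]
  twist: [0,0,0,0,0,0,0,0]
  fingers: -1

```text
clock: 37.78
tool_pos: [0.5246, -0.1238, 0.2722]
orientation: [-150.0, -0.4, -39.5]
force: [-4.0, 0.9, 4.0]
opening: 0.0536
```

carry_out:
  linear:
    - [0,0.1,-0.2]
    - [0,0.5,-0.9]
    - [0,1,-1.8]
    - [0,1.6,-2.8]
    - [0,2.2,-3.8]
    - [0,2.8,-4.8]
    - [0,3.4,-5.8]
    - [0,4,-6.9]
    - [0,4.4,-7.6]
    - [0,4.5,-7.8]
  twist: [0,0,0,0,0,0,0,0,0,0]

```text
clock: 38.62
tool_pos: [0.4741, -0.1851, 0.3184]
orientation: [-150.0, -0.5, -39.6]
force: [0.3, 0.6, -5.2]
opening: 0.0542
```

Run:
```python
from h import *
st('scene','s37',210,60,140,160)
o=ctrl.get_obs();print(Rn.from_euler('xyz',o['orientation'],degrees=True).as_matrix().round(3))
```

```text
t 38.6167 tilt 30.0 tool z dir [ 0.325  0.381 -0.866] grasp [ 0.5258 -0.1243  0.1805] mouthward of bowl centre -0.2879 F [ 0.3  0.6 -5.2] op 0.0542 j [-13.   9. -18. -34. -54. 172.]
[[ 0.771 -0.548  0.324]
 [-0.637 -0.67   0.381]
 [ 0.008 -0.501 -0.866]]
```

View pics/s37c.png

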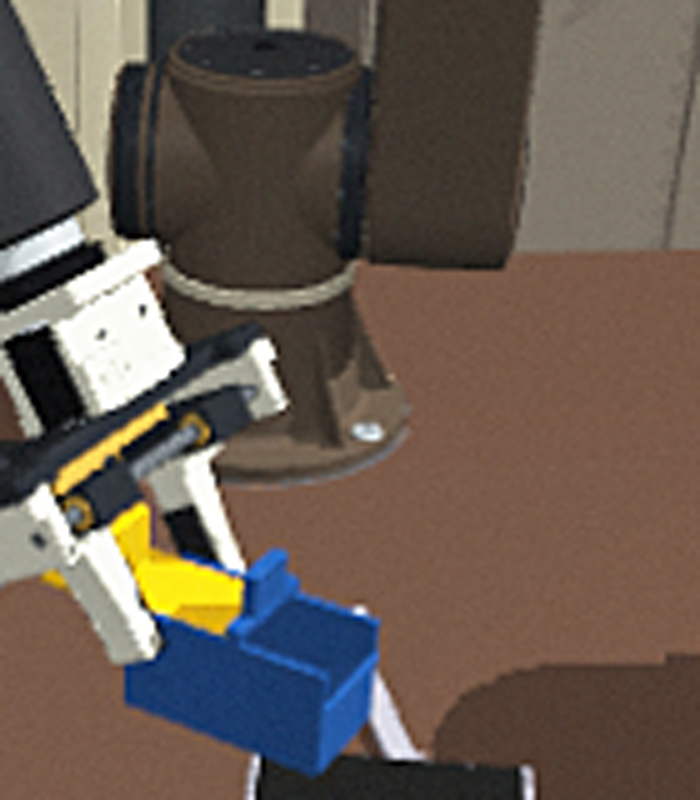

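Run:
```python
from h import *
gp([.503,.3225,.23])
```

```text
shift [-30.17 -31.15  11.98]
```

carry_out:
  linear:
    - [-1.6,-2.2,0.1]
    - [-4.2,-4.8,1.2]
    - [-7,-7.6,2.4]
    - [-9.9,-10.4,3.6]
    - [-12.8,-13.3,4.9]
    - [-15.7,-16.2,6.1]
    - [-18.6,-19.1,7.3]
    - [-21.5,-22,8.5]
    - [-24.3,-25,9.6]
    - [-27,-27.8,10.7]
    - [-29.2,-30.2,11.6]
    - [-30.1,-31.1,12]
  twist: [2,6,10,15,20,25,30,35,40,45,48,50]

```text
clock: 39.67
tool_pos: [0.4554, 0.1868, 0.359]
orientation: [-159.1, 22.0, -84.8]
force: [1.6, -0.9, -4.6]
opening: 0.054
```

carry_out:
  linear:
    - [0,0,0]
    - [0,0,0]
  twist: [5,10]

```text
clock: 39.83
tool_pos: [0.4543, 0.189, 0.3583]
orientation: [-163.5, 25.2, -95.2]
force: [0.2, -0.4, -5.1]
opening: 0.0538
```

Run:
```python
from h import *
st('scene','s38',320,50,140,160)
gp([.503,.3225,.22])
o=ctrl.get_obs();print(Rn.from_euler('xyz',o['orientation'],degrees=True).as_matrix().round(3))
```

```text
t 39.8333 tilt 29.8 tool z dir [ 0.32   0.381 -0.867] grasp [0.5053 0.2497 0.2202] mouthward of bowl centre -0.0101 F [ 0.2 -0.4 -5.1] op 0.0538 j [ 44.  -2. -35.  -6. -28.  42.]
shift [-6.63  1.8   2.73]
[[-0.089 -0.943  0.32 ]
 [-0.9    0.214  0.38 ]
 [-0.427 -0.254 -0.868]]
```

View pics/s38c.png

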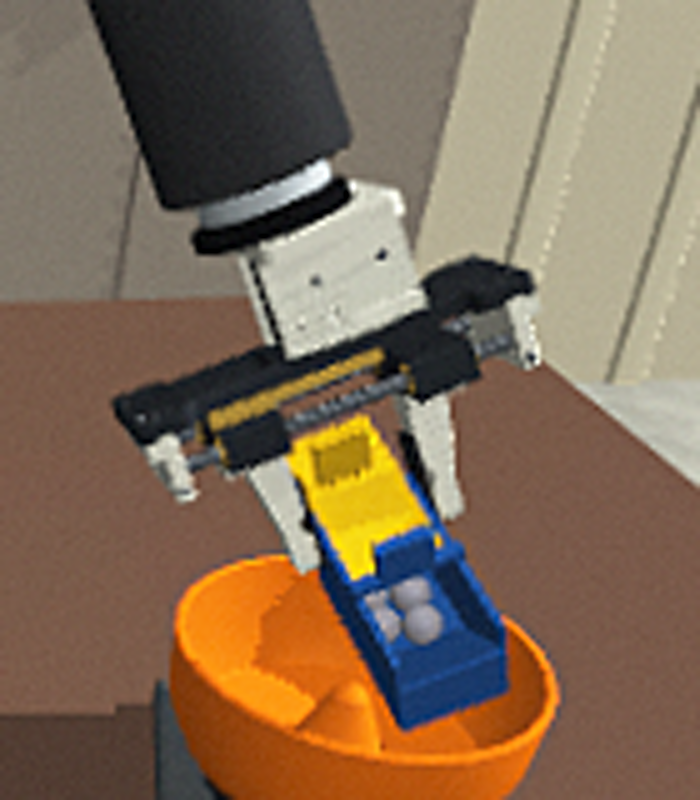

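carry_out:
  linear:
    - [-1.5,0.4,0.6]
    - [-3.5,1,1.4]
    - [-5.3,1.5,2.2]
    - [-6.6,1.8,2.7]
    - [-6.6,1.8,2.7]
    - [-6.6,1.8,2.7]
    - [-6.6,1.8,2.7]
  twist: [0,0,5,12,19,26,30]

```text
clock: 40.47
tool_pos: [0.4515, 0.2616, 0.3575]
orientation: [-179.8, 29.7, -129.6]
force: [0.1, -0.5, -3.7]
opening: 0.0535
```

Run:
```python
from h import *
st('scene','s39',320,50,140,160)
gp([.503,.3225,.22])
o=ctrl.get_obs();print(Rn.from_euler('xyz',o['orientation'],degrees=True).as_matrix().round(3))
R=Rn.from_euler('xyz',o['orientation'],degrees=True).as_matrix()
g=o['tool_pos']+R[:,2]*.1593
for t in range(0,111,15):
    Q=R@Rn.from_euler('z',t,degrees=True).as_matrix()
    # tin frame in hand: mouth m_tool = (0,-cos30,sin30) , up_tool=(0,-sin30,-cos30)
    m=Q@[0,-.866,.5]; u=Q@[0,-.5,-.866]; n=np.cross(m,u)
    lip=[ (g+.096*m-.014*u+k*.025*n) for k in(-1,0,1)]
    print(t,'elev',np.degrees(np.arcsin(m[2])).round(0),[(round(np.hypot(*(l[:2]-[.474,.288])),3),round(l[2],3)) for l in lip], 'corner z',(g+.096*m-.052*u)[2].round(3))
```

```text
t 40.4667 tilt 29.7 tool z dir [ 0.318  0.38  -0.869] grasp [0.5022 0.3221 0.2191] mouthward of bowl centre 0.0442 F [ 0.1 -0.5 -3.7] op 0.0535 j [ 52.   1. -36.   2. -24.  -4.]
shift [-0.12 -0.02 -0.02]
[[-0.555 -0.768  0.318]
 [-0.668  0.64   0.38 ]
 [-0.495 -0.002 -0.869]]
0 elev -26.0 [(np.float64(0.122), np.float64(0.18)), (np.float64(0.106), np.float64(0.167)), (np.float64(0.092), np.float64(0.155))] corner z 0.139
15 elev -33.0 [(np.float64(0.112), np.float64(0.169)), (np.float64(0.093), np.float64(0.157)), (np.float64(0.076), np.float64(0.145))] corner z 0.131
30 elev -40.0 [(np.float64(0.099), np.float64(0.159)), (np.float64(0.078), np.float64(0.148)), (np.float64(0.058), np.float64(0.137))] corner z 0.124
45 elev -47.0 [(np.float64(0.083), np.float64(0.149)), (np.float64(0.06), np.float64(0.14)), (np.float64(0.038), np.float64(0.132))] corner z 0.118
60 elev -54.0 [(np.float64(0.066), np.float64(0.141)), (np.float64(0.042), np.float64(0.134)), (np.float64(0.018), np.float64(0.128))] corner z 0.114
75 elev -58.0 [(np.float64(0.047), np.float64(0.134)), (np.float64(0.022), np.float64(0.131)), (np.float64(0.006), np.float64(0.127))] corner z 0.111
90 elev -60.0 [(np.float64(0.026), np.float64(0.129)), (np.float64(0.008), np.float64(0.129)), (np.float64(0.026), np.float64(0.129))] corner z 0.11
105 elev -58.0 [(np.float64(0.006), np.float64(0.127)), (np.float64(0.022), np.float64(0.131)), (np.float64(0.046), np.float64(0.134))] corner z 0.111
```

View pics/s39c.png

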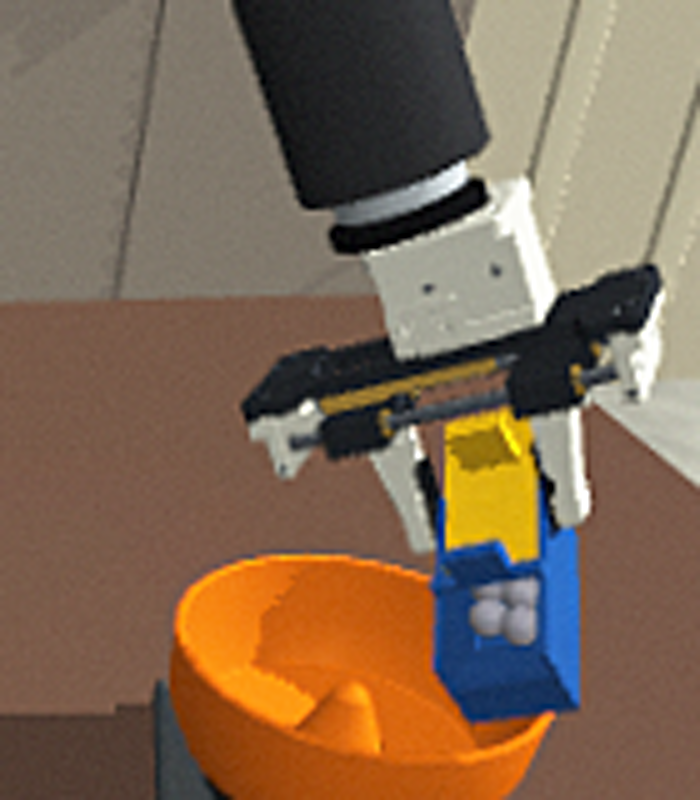

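carry_out:
  linear:
    - [0,0.8,0]
    - [0,1.8,0]
    - [0,2.5,0]
    - [0,2.5,0]
    - [0,2.5,0]
    - [0,2.5,0]
    - [0,2.5,0]
    - [0,2.5,0]
    - [0,2.2,0]
    - [0,1.8,0]
    - [0,1.4,0]
    - [0,1,0]
  twist: [0,4,11,18,25,32,39,46,53,60,67,74]

```text
clock: 41.52
tool_pos: [0.4439, 0.2675, 0.3573]
orientation: [151.3, 7.9, 154.1]
force: [0.3, -1.0, -3.4]
opening: 0.0541
```

carry_out:
  linear:
    - [0,0,0]
    - [0,0,0]
    - [0,0,0]
    - [0,0,0]
  twist: [7,14,16,16]

```text
clock: 41.85
tool_pos: [0.444, 0.2673, 0.3573]
orientation: [150.3, 0.0, 140.1]
force: [0.0, 0.0, -2.3]
opening: 0.0538
```

Run:
```python
from h import *
st('scene','s40',320,50,140,160)
cv2.imwrite('pics/t40.png',ctrl.snapshot('top')); crop('','pics/t40.png',50,150,130,130,5,'pics/t40c.png')
```

```text
t 41.85 tilt 29.7 tool z dir [ 0.318  0.379 -0.869] grasp [0.4946 0.3278 0.2189] mouthward of bowl centre 0.0439 F [ 0.   0.  -2.3] op 0.0538 j [ 53.   0. -37.   4. -23. -97.]
```

View pics/s40c.png

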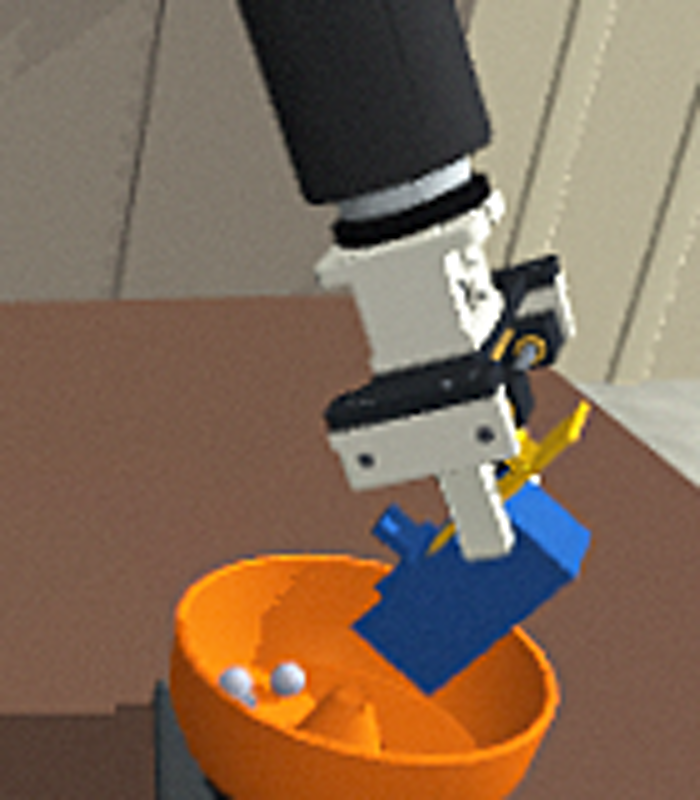

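View pics/t40c.png

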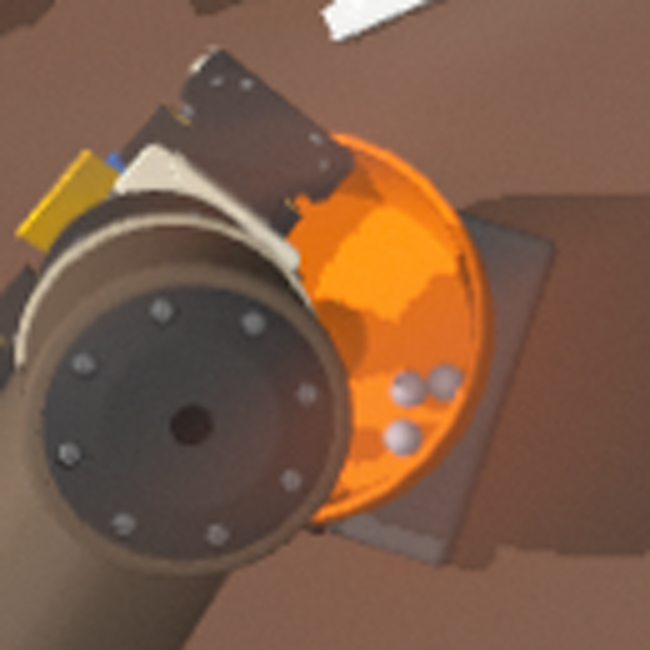

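carry_out:
  linear:
    - [0,0,0.5]
    - [0,0,0]
    - [0,0,0.5]
    - [0,0,0]
    - [0,0,0]
    - [0,0,0]
  twist: [0,0,0,0,0,0]

```text
clock: 42.45
tool_pos: [0.4439, 0.2674, 0.3577]
orientation: [150.3, 0.1, 140.3]
force: [-0.2, -0.3, -2.8]
opening: 0.0537
```

Run:
```python
from h import *
st('scene','s41',320,50,140,160)
cv2.imwrite('pics/t41.png',ctrl.snapshot('top')); crop('','pics/t41.png',50,150,130,130,5,'pics/t41c.png')
```

```text
t 42.45 tilt 29.7 tool z dir [ 0.318  0.38  -0.869] grasp [0.4946 0.3279 0.2193] mouthward of bowl centre 0.044 F [-0.2 -0.3 -2.8] op 0.0537 j [ 53.   0. -37.   4. -23. -97.]
```

View pics/s41c.png

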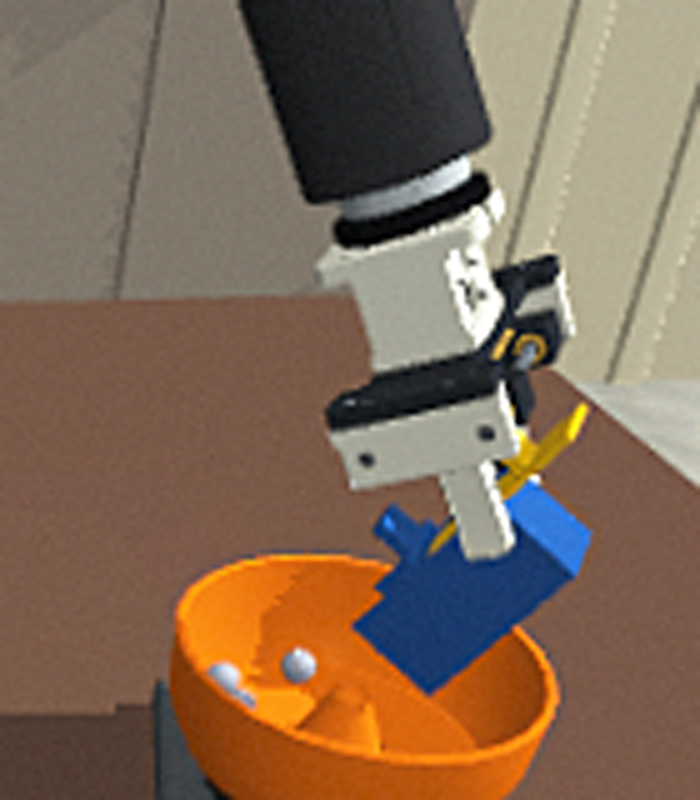

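View pics/t41c.png

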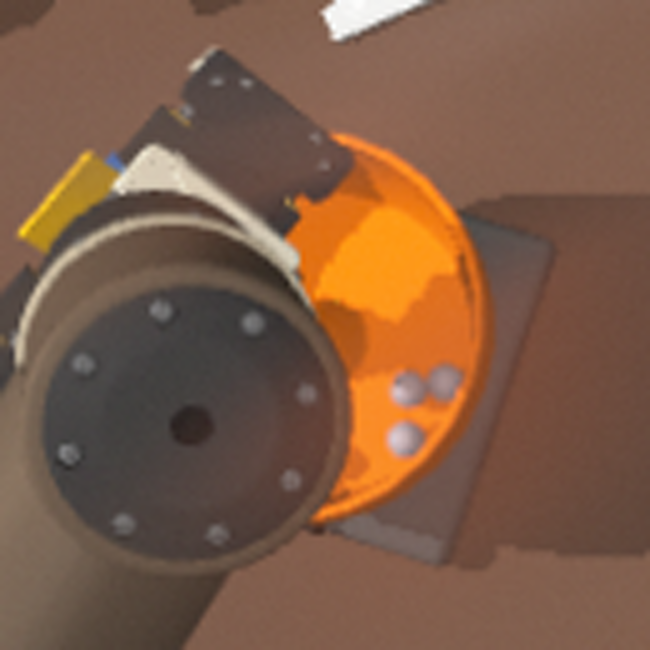

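Run:
```python
from h import *
T=lambda x,y:[50+x/5-.4,150+y/5-.4]
P=plane('top',[T(407,388),T(444,382),T(405,437)],.06); print(P)
q=proj('scene',P); print((q-[320,50]+.4)*5)
```

```text
[[0.44820129 0.24086851 0.06      ]
 [0.45067074 0.22106902 0.06      ]
 [0.42210544 0.24165818 0.06      ]]
[[241.85922058 704.74720994]
 [210.94352793 709.30780832]
 [225.75022198 679.0219992 ]]
```

carry_out:
  linear:
    - [0,0.5,-0.9]
    - [0,1,-1.8]
    - [0,1.5,-2.6]
    - [0,1.5,-2.6]
    - [0,1.5,-2.6]
    - [0,1.5,-2.6]
    - [0,1.5,-2.6]
    - [0,1.5,-2.6]
    - [0,1.5,-2.6]
    - [0,1.5,-2.6]
    - [0,1.5,-2.6]
    - [0,1.5,-2.6]
  twist: [-5,-12,-19,-26,-33,-40,-47,-54,-61,-68,-75,-82]

```text
clock: 43.55
tool_pos: [0.4439, 0.2675, 0.3875]
orientation: [175.8, 29.4, -138.5]
force: [0.5, -1.0, -3.7]
opening: 0.0538
```

Run:
```python
from h import *
st('scene','s42',320,50,140,160)
o=ctrl.get_obs();R=Rn.from_euler('xyz',o['orientation'],degrees=True).as_matrix();print(R.round(3))
# twist so that tool x is level with mouth (−y) along tool-z heading
print('twist left',[ (t,(R@Rn.from_euler('z',t,degrees=True).as_matrix())[2].round(3)) for t in(-94,-96,-98)])
gp([.5762,-.0637,.20])
```

```text
t 43.55 tilt 29.7 tool z dir [ 0.318  0.38  -0.869] grasp [0.4946 0.328  0.2491] mouthward of bowl centre 0.0441 F [ 0.5 -1.  -3.7] op 0.0538 j [ 53.  -2. -34.   4. -28. -14.]
[[-0.646 -0.694  0.318]
 [-0.584  0.717  0.38 ]
 [-0.492  0.059 -0.869]]
twist left [(-94, array([-0.025, -0.495, -0.869])), (-96, array([-0.008, -0.495, -0.869])), (-98, array([ 0.01 , -0.495, -0.869]))]
shift [ 20.03 -34.06  -8.02]
```

View pics/s42c.png

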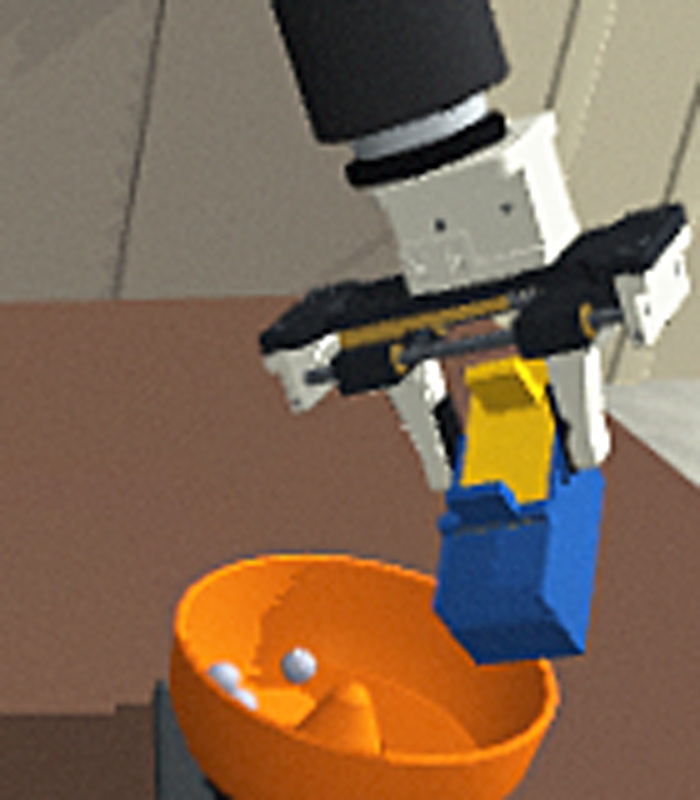

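carry_out:
  linear:
    - [0.5,-0.8,-0.2]
    - [2,-3.4,-0.8]
    - [3.7,-6.3,-1.5]
    - [5.5,-9.4,-2.2]
    - [7.3,-12.5,-2.9]
    - [9.1,-15.6,-3.7]
    - [11,-18.7,-4.4]
    - [12.8,-21.8,-5.1]
    - [14.6,-24.9,-5.9]
    - [16.4,-28,-6.6]
    - [18.2,-31,-7.3]
    - [19.5,-33.2,-7.8]
  twist: [-5,-10,-16,-22,-28,-34,-40,-46,-52,-58,-64,-70]

```text
clock: 44.6
tool_pos: [0.5096, -0.0417, 0.349]
orientation: [-156.3, 18.3, -75.7]
force: [1.6, -0.3, -2.2]
opening: 0.0537
```

Run:
```python
from h import *
o=ctrl.get_obs();R=Rn.from_euler('xyz',o['orientation'],degrees=True).as_matrix();print(o['clock'],o['joint_pos'].round(0),R[2].round(3))
print('twist left',[ (t,(R@Rn.from_euler('z',t,degrees=True).as_matrix())[:,0].round(3)) for t in(-25,-30,-35,-40,-45)])
gp([.5762,-.0637,.18])
```

```text
44.6 [  7.   4. -20. -28. -46. 110.] [-0.314 -0.381 -0.87 ]
twist left [(-25, array([ 0.6  , -0.79 , -0.124])), (-30, array([ 0.662, -0.745, -0.082])), (-35, array([ 0.719, -0.694, -0.039])), (-40, array([ 0.77 , -0.638,  0.004])), (-45, array([ 0.815, -0.577,  0.047]))]
shift [8.89 0.55 0.05]
```

carry_out:
  linear:
    - [2,0.1,0]
    - [4.5,0.3,0]
    - [6.8,0.5,0]
    - [8.4,0.6,0]
    - [8.9,0.6,0]
    - [8.9,0.6,0]
    - [8.9,0.6,0]
    - [8.9,0.6,0]
  twist: [-6,-13,-20,-27,-34,-39,-40.4,-40.4]

```text
clock: 45.27
tool_pos: [0.525, -0.1244, 0.3187]
orientation: [-150.4, -0.4, -39.5]
force: [0.2, 0.2, -2.2]
opening: 0.0536
```

Run:
```python
from h import *
st('scene','s43',210,80,140,160)
o=ctrl.get_obs();R=Rn.from_euler('xyz',o['orientation'],degrees=True).as_matrix();print(R.round(3))
gp([.5762,-.0637,.138])
```

```text
t 45.2667 tilt 29.6 tool z dir [ 0.318  0.377 -0.87 ] grasp [ 0.5757 -0.0643  0.1801] mouthward of bowl centre -0.2098 F [ 0.2  0.2 -2.2] op 0.0536 j [ -4.  10. -16. -32. -50. 163.]
[[ 0.772 -0.551  0.318]
 [-0.636 -0.673  0.378]
 [ 0.006 -0.494 -0.87 ]]
shift [-0.01  2.04  3.71]
```

View pics/s43c.png

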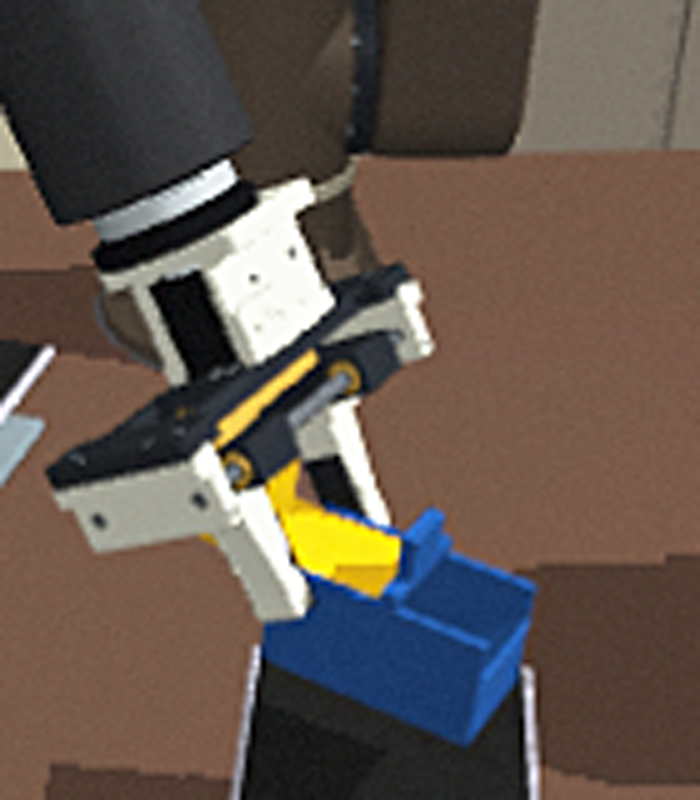

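carry_out:
  linear:
    - [0,0.3,0.5]
    - [0,0.8,1.4]
    - [0,1.3,2.4]
    - [0,1.8,3.2]
    - [0,2,3.6]
    - [0,2,3.6]
  twist: [0,0,0,0,0,0]

```text
clock: 45.82
tool_pos: [0.5252, -0.1239, 0.276]
orientation: [-150.5, -0.2, -39.5]
force: [-0.1, -0.8, -1.6]
opening: 0.0536
```

carry_out:
  linear:
    - [0,0.05,0.09]
    - [0,0.1,0.17]
    - [0,0.15,0.26]
    - [0,0.15,0.26]
  twist: [0,0,0,0]

```text
clock: 46.15
tool_pos: [0.5254, -0.1242, 0.2736]
orientation: [-150.4, -0.3, -39.5]
force: [-2.5, -0.4, 1.2]
opening: 0.0536
```

carry_out:
  linear:
    - [0,0.05,0.09]
    - [0,0.1,0.17]
    - [0,0.1,0.17]
  twist: [0,0,0]

```text
clock: 46.4
tool_pos: [0.5255, -0.1243, 0.2729]
orientation: [-150.4, -0.3, -39.5]
force: [-5.0, -1.6, 10.2]
opening: 0.054
```

carry_out:
  linear:
    - [0,0,-0.05]
    - [0,0,-0.05]
    - [0,0,-0.05]
    - [0,0,-0.05]
    - [0,0,-0.05]
    - [0,0,-0.05]
  twist: [0,0,0,0,0,0]
  fingers: 1

```text
clock: 46.9
tool_pos: [0.5253, -0.1244, 0.2731]
orientation: [-150.4, -0.3, -39.5]
force: [0.7, -0.6, 0.8]
opening: 0.0857
```

carry_out:
  linear:
    - [0,0,-0.4]
    - [0,0,-1.5]
    - [0,0,-3.5]
    - [0,0,-6]
    - [0,0,-8.5]
    - [0,0,-11]
    - [0,0,-13]
    - [0,0,-14]
    - [0,0,-14]
  twist: [0,0,0,0,0,0,0,0,0]

```text
clock: 47.65
tool_pos: [0.4804, -0.1782, 0.3978]
orientation: [-150.3, -0.6, -39.6]
force: [0.4, 0.1, 0.0]
opening: 0.0877
```

Run:
```python
from h import *
st('scene','s44',210,80,140,160)
im=cv2.imread('pics/s44.png'); cv2.imwrite('pics/s44f.png',cv2.resize(im,(768,576)))
im=ctrl.snapshot('top'); cv2.imwrite('pics/t44f.png',cv2.resize(im,(768,576)))
```

```text
t 47.65 tilt 29.7 tool z dir [ 0.323  0.376 -0.869] grasp [ 0.5318 -0.1183  0.2594] mouthward of bowl centre -0.2794 F [0.4 0.1 0. ] op 0.0877 j [-11.   4. -13. -30. -61. 164.]
```

View pics/s44f.png

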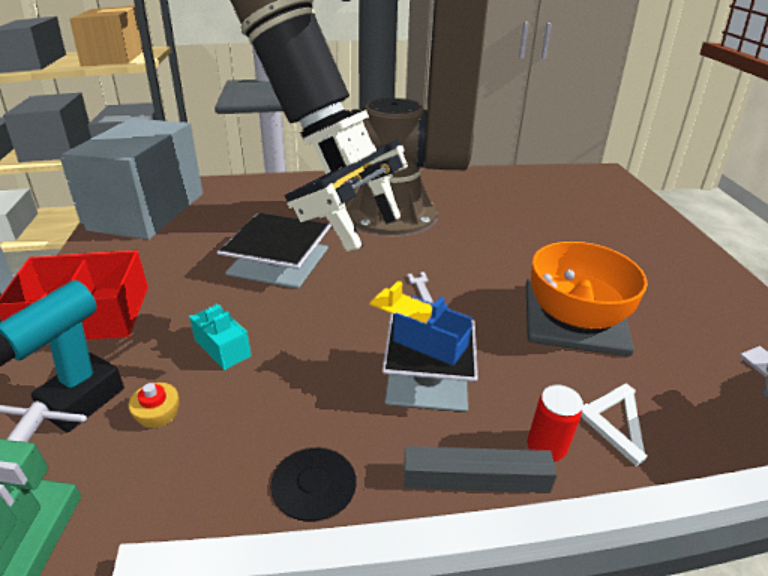

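View pics/t44f.png

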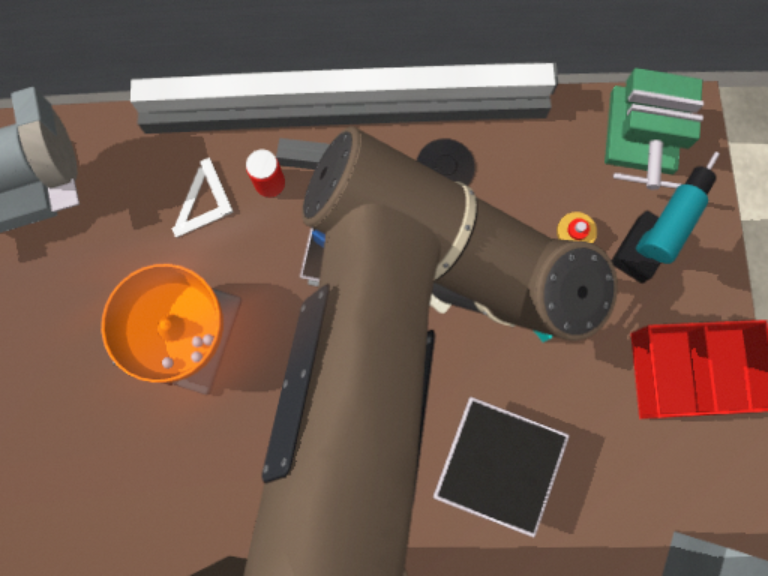

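```bash
python3 -c "
from plant import ctrl
print(ctrl.close_job())"
```

```text
the job is handed in; nothing more can be done
None
```

The job is done and handed in at about 47.7 s of the 72 s allowed. All four balls are in the orange bowl and the tin stands upright and released on the screw stand.

**Carry and first placing:** I pinched the two fins together with the lid shut (opening 33 mm). I set the tin on the plate by touch, which put the plate's top about 81.5 mm above the bench, and let go.

**Opening the lid:** I pushed the lid back with closed fingers until it met its stop. I inferred that it was fully open from the 2 N force and the finger position. The camera read 57 mm against the true 50 mm, because that reading is poor at that height.

**Tipping:**
- **First try failed:** I gripped the tin by its side walls and pushed its front against the inside of the bowl wall. The tin slipped in the fingers, so I set it back on the stand, dropping the front by a few millimetres.
- **What worked:** Moves can only turn the tool about its own axis. I therefore leaned the tool 30 degrees by pressing the closed fingers against the fixed bowl, gripped the tin again, and turned it half a turn over the bowl. That tipped the mouth down about 60 degrees.

**Last checks:** The last top picture shows all four balls in the bowl. The last scene picture shows the tin upright near the middle of the plate with the lid back and the gripper clear. Nothing else looked moved, but in the top view the arm covered the tin and most of the stand.

**Possible concerns:**
- Pressing the fingers on the bowl briefly read about 64 N at the wrist, against the 120 N limit.
- For a few short moves the upward force on the gripper reached about 25 N, which may mean its body touched the rim. That is under the 40 N limit.
- Joint 6 came within about 2 degrees of its range.
- The tin was set on the stand one extra time between the two tipping attempts.

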